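Set the sunk trimmer of the antenna tuner to its stop

ROBOT

A 7-joint arm with a two-finger parallel gripper is mounted at the origin on the work surface. World frame = base frame: x ahead of the robot, y to its left, z up, the work surface at z = 0. Lengths are in m, angles in rad, forces in N, time in s.
With the tool pointing down it reaches from about 0.4 to 0.875 m from the base axis. Payload 19.3 kg.
Tool frame: the origin (TCP) lies at the very end of the fingers, on their centre line; the grasp point (between the pads) lies 19 mm behind it; z points along the fingers, y is the direction in which the jaws open and shut (so a half turn about z gives the same grasp; the last joint's range is limited). The gripper opens to 85 mm and grips with 20 to 120 N. Pads are 22 mm wide; open, the fingers measure 114 mm over their backs; the gripper's body (76 mm by 85 mm) begins 54 mm behind the grasp point. The pads swing forward as they close: fully open they stand 13 mm farther back than shut.
Start: joints at [-1.284, 0.521, -0.036, 1.599, 0.021, 1.021, -0.113], TCP at [0.218, 0.586, 0.231] pointing down, gripper open.
Joint ranges: [-2.91, 2.91], [-0.3, 2.13], [-1.5, 1.42], [0.17, 2.43], [-1.26, 4.41], [0.16, 1.93], [-2.52, 2.52]. Speed limits (rad/s): [1.89, 1.89, 2.39, 2.39, 3.01, 3.01, 3.01].

INTERFACE

Orientations are given as [roll, pitch, yaw] about the fixed x, y, z axes, in that order (R = Rz(yaw) Ry(pitch) Rx(roll)).
In Python, from workcell import bot, viewer gives the robot as it stands.
- The arm moves only by the shell command python3 -m creep 'ROWS' [FORCE]. ROWS is JSON, a list of rows, each an object of numbers: "rx", "ry", "rz": the turn, a rotation vector about the tool's x, y, z in degrees; "tx", "ty", "tz": the shift along the tool's x, y, z in mm; "hand": the closure, from -1 (fully open) to 1 (shut), so that 0 is half open. In form: [{"rx": .., "ry": .., "rz": .., "tx": .., "ty": .., "tz": .., "hand": ..}, ...]. A call has 1 to 8 rows; each row is the pose to reach, as a shift and turn from the pose commanded when the call began, along the tool's axes at that moment; what a row does not reach only later rows make up. A row lasts 1/10 s, in which the tool goes at most 50 mm and 8.59 degrees, less where a joint would pass 70% of its speed; a pose out of reach is approached as far as the arm can. A call with a gripper value outside its range is refused whole. The fingers move at their own pace and stop on an object; FORCE is the grip in N (left out, the last holds). Time passes only in rows, so rows that repeat a pose let the fingers close. It gives the time, the measured TCP pose, the force and the opening at its end, in the units of the state.
- bot.observe(): the state, without advancing time (a new reading comes with each control period).
- viewer.grab_frame(name): name is "side" or "top" or "wrist"; returns a dict with "pixels" (420x560x3 uint8, blue, green, red), "vertical_fov" (degrees; the focal length in pixels is half the picture's height over the tangent of half this angle, whatever the lens; pixels are square), "cx", "cy" (the principal point, pixels), "distortion" ([k1, k2, p1, p2, k3] as OpenCV has them; the pictures are not rectified), "rvec" (rotation vector, rad) and "tvec" (3), from world to camera coordinates, as OpenCV has them; the wrist camera has in their place "tool_from_camera" (4x4, takes a point from camera to tool coordinates, whose origin is the TCP and whose axes are the flange's). Camera axes: x right, y down, z forward; pixel columns grow to the right and rows downward; lengths in m; the calibration is good to about 2 mm. A picture is of the moment at which its call begins: read the wrist's pose just before it. There is no depth.
- bot.job_done(): hands the job in, once; it reports no verdict.
Trained networks look in a picture, given as the dict that the camera call returned (one of the last four; its "shot" number tells which), for a name from the list of things; names that differ only in an ending like _2 or _b are one class to them, and where a whole thing is asked for, a point or a joint stands for the part that bears it (a point fixed in the world has none). Each returns a list of dicts, best first, with "score" (0 to 1); they miss things now and then, are a little off and sometimes report something else, mostly with a low value. They report only what shows in the picture. A call takes as long as a camera call. They do not tell look-alikes from the thing itself.
- viewer.outline_of(target, picture): "mask" (420x560 bool, what is visible of it) and "bbox" ([left, top, right, bottom] in pixels, round what is visible of it).
The state is a dict: "clock": time; "qpos": joint angles; "qd": joint speeds; "joint_efforts": joint torques, N m; "position": TCP position; "tool_rot": TCP orientation; "force": force on the tool from outside, world axes, zero at the start; "moment": the same for the moment, N m; "grip_width": finger opening in m.
Only numpy, scipy, OpenCV 4.12 (cv2) and the standard library are available. Lean on these libraries where they do the work, as an engineer would, in place of code of your own. Each camera call takes 0.05 s, during which the arm holds its last target.

TASK

Take the trimming key out of its wooden stand, reach with its blade through the guard hole in the tuner's cover down into the slot of the sunk trimmer (feel for it: the slot's direction is not measured), and turn the trimmer clockwise (seen from above) until it bears firmly against its end stop, without straining it. Then draw the key out and put it back in its stand, hanging upright by its flange. Be gentle with the tuner and leave the other things on the desk alone.

Things in the scene. Friction and masses are not known exactly. Their poses are not given: they have to be found in the camera images.
- tuner: Grey metal cabinet, 200 (x) x 170 (y) x 100 mm high, fixed to the desk; origin at the centre of its underside, z up. Its flat cover, 6 mm thick, has one round guard hole of 34 mm over the trimmer; below it the cabinet is hollow. Cover and trimmer bear contact with the key up to 40 N (all contact forces added); more is straining it.
- guard_hole (a point): Centre of the 34 mm guard hole at the level of the cover's top, straight above the trimmer's axis. The trimmer: a 31 mm brass disc, face 28 mm below this point, with a straight slot right across it, 9 mm wide, 10 mm deep, 28 mm long. It floats on a spring: pushed down it sinks up to 4 mm (2.5 N at first, 5.5 N at the end), then is solid. The slot can be seen through the hole.
- trimmer (a joint): Turn of the trimmer (rad), growing clockwise seen from above; starts at 0 to 0.6, hard stop at 1.4. Drag 0.05 N m: it stays where left. A moment of 0.2 N m on the key against the stop is firm (key's contact forces added up pass 10 N), over 0.3 may strain it. At 0 the slot lies 0.7 rad anticlockwise of the tuner's x, give or take up to 0.5 rad: each tuner differs, so see or feel for it.
- key: Trimming key, 120 g, 110 mm long; origin at the centre of its lower (blade) end, z up along it, x along the blade's width. Steel blade 26 (x) x 5 mm (y) up to 18 mm, its lowest 4 mm only 24 x 3.4; 12 mm round shank; black 42 mm flange from 60 to 65 mm; flat black head 26 (x) x 12 mm (y) from 65 to 110 mm. Blade and head lie in one plane; a half turn makes no difference.
- key_grip (a point): Point on the key's axis in the middle of its flat head, 90 mm above its lower end; grip across the 12 mm (y).
- stand: Wooden block, 75 x 75 x 75 mm, fixed to the desk, origin at the centre of its underside. A round hole of 32 mm, 66 mm deep, opens in the middle of its top; the key hangs in it with the flange lying on the block's top, so that the key's origin is 15 mm above the desk.
- mug: White mug, 80 mm wide, 90 mm high, to be left alone; origin under its centre.
- morse_key: Morse key on a dark wooden base 120 x 70 mm, 47 mm high, to be left alone; origin under its centre.
- desk_mic: Desk microphone on a round 90 mm foot, 116 mm high, to be left alone; origin under its foot's centre.
There are look-alikes about, which are no part of the job. Of the things like the stand, leave any that is orange; of the rest the smaller one is meant.

How it is judged:
On the way, in this order (a step that is already met when the one before it is completed fails the run):
1. the key's blade is through the guard hole and well down in the trimmer's slot (its end 34 mm below the cover's top), the trimmer not yet at its stop (z of key in the frame of guard_hole below -0.034 m and horizontal distance between key and guard_hole below 0.006 m and value of joint trimmer below 1.2 rad), for 0.1 s.
2. with the blade in the slot, the trimmer bears firmly against its stop: within 0.05 rad of it, with more than 10 N of contact force between key and tuner (value of joint trimmer above 1.35 rad and contact force between key and tuner above 10 N and z of key in the frame of guard_hole below -0.031 m), for 0.1 s.
At the end, for the whole second after the job is handed in: The trimmer stays within 0.07 rad of its stop (joint above 1.33), and the key hangs at rest in its stand again, upright within 0.08 rad, within 6 mm of the hole's centre, its flange down on the block within 3 mm (value of joint trimmer above 1.33 rad and horizontal distance between key and stand below 0.006 m and height (world z) of key between 0.012 and 0.018 m and angle between key's own z axis and vertical below 0.08 rad and linear speed of key below 0.02 m/s); the robot touches nothing.
It fails at once if the key strains the tuner: more than 40 N of contact force between the key and the tuner with its trimmer (contact force between key and tuner above 40 N).
It fails at once if the robot itself pushes on the tuner with more than 15 N (contact force between any of the fingers, the arm and tuner above 15 N).
It fails at once if a bystander (mug, Morse key or microphone) is moved by more than 15 mm or tipped (distance of any of mug, morse_key, desk_mic from where it was at the start of the episode above 0.015 m or angle between any of mug, morse_key, desk_mic's own z axis and vertical above 0.3 rad).
It also fails if it takes over 72 s, if anything falls off the work surface, if the arm or the gripper's body presses on something with over 40 N, if the wrist force passes 120 N, or if a joint passes its speed limit or range.

## Working session

There is one attempt and no reset: what is moved stays moved. The work goes in short steps, Python scripts to look and compute and a shell command to move; the robot and the scene stay as the last step left them, time stands still between calls to the robot, and variables do not carry over. Pictures are saved under pics/ and viewed, and the job is handed in when it is done.

```bash
mkdir -p pics; ls; python3 - <<'E'
from workcell import bot, viewer
import cv2,numpy as np
s=bot.observe(); print({k:np.round(v,3).tolist() for k,v in s.items()})
for n in ["side","top","wrist"]:
    f=viewer.grab_frame(n); cv2.imwrite(f"pics/{n}0.png",f["pixels"])
    print(n,{k:np.round(v,4).tolist() for k,v in f.items() if k!="pixels"})
    for t in ["tuner","key","stand"]:
        for r in viewer.outline_of(t,f): print(t,round(r["score"],2),r["bbox"])
E
```

```text
pics
{'clock': 0.0, 'qpos': [-1.284, 0.522, -0.036, 1.6, 0.021, 1.021, -0.113], 'qd': [-0.001, -0.001, -0.001, 0.001, -0.0, -0.0, 0.001], 'joint_efforts': [-0.003, -92.708, 1.979, -36.993, 0.018, 0.008, -0.0], 'position': [0.218, 0.585, 0.231], 'tool_rot': [-3.14, 0.0, 2.785], 'force': [0.12, -0.029, -0.159], 'moment': [0.043, 0.009, -0.036], 'grip_width': 0.085}
side {'vertical_fov': 54.5829, 'cx': 285.2748, 'cy': 217.3568, 'distortion': [-0.077, 0.0, 0.0, 0.0, 0.0], 'rvec': [0.3285, -2.8002, 1.1361], 'tvec': [0.5579, 0.141, 0.9148], 'shot': 1}
tuner 0.7 [281.5, 144.6, 375.2, 219.5]
tuner 0.6 [262.7, 266.3, 311.1, 323.0]
key 0.86 [277.3, 265.1, 294.6, 294.3]
stand 0.96 [259.6, 263.0, 311.1, 323.6]
stand 0.88 [319.4, 264.8, 400.6, 357.7]
stand 0.62 [281.1, 218.5, 327.8, 276.1]
top {'vertical_fov': 48.7253, 'cx': 277.3173, 'cy': 211.5148, 'distortion': [-0.0229, 0.0, 0.0, 0.0, 0.0], 'rvec': [2.1394, -2.1511, 0.1699], 'tvec': [-0.0075, 0.5841, 1.1175], 'shot': 2}
tuner 0.57 [308.8, 197.8, 383.3, 291.2]
tuner 0.51 [335.0, 244.3, 348.0, 256.5]
key 0.5 [188.1, 221.9, 203.5, 237.2]
key 0.26 [308.6, 197.3, 385.0, 292.0]
stand 0.86 [175.2, 213.4, 221.3, 253.7]
stand 0.78 [155.7, 264.2, 226.7, 331.1]
stand 0.78 [233.7, 218.7, 272.8, 256.2]
wrist {'vertical_fov': 66.8085, 'cx': 282.7199, 'cy': 201.6189, 'distortion': [-0.0764, 0.0, 0.0, 0.0, 0.0], 'tool_from_camera': [[-0.0003, -0.9607, -0.2777, 0.0703], [1.0, -0.0002, -0.0004, 0.0006], [0.0003, -0.2777, 0.9607, -0.1432], [0.0, 0.0, 0.0, 1.0]], 'shot': 3}
stand 0.79 [70.2, 371.3, 114.6, 420.0]
stand 0.7 [98.4, 408.1, 124.9, 419.6]
```

View pics/side0.png

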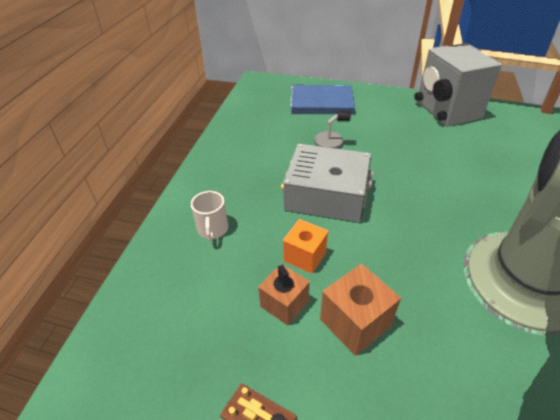

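View pics/top0.png

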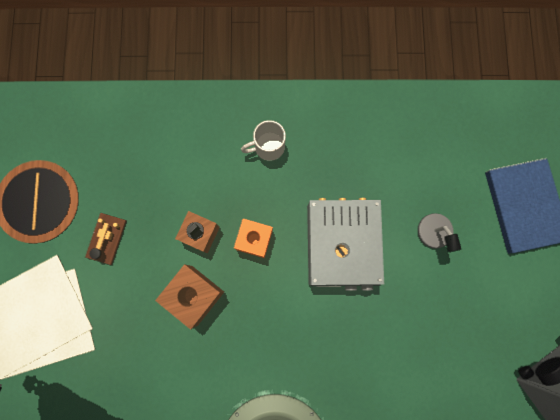

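View pics/wrist0.png

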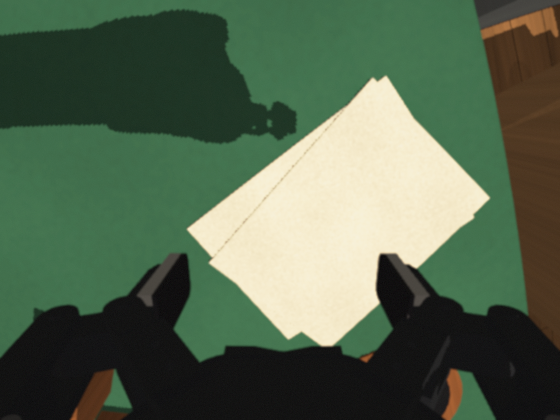

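Stand candidates in the top view are the orange block at (253,238), the large wooden block at (188,297) and the small wooden block at (198,232). The small one fits, because it isn't orange, it's the smaller of the other two, and it holds the key. I'll confirm with enlarged crops.

```bash
cat > h.py <<'E'
from workcell import bot, viewer
import cv2,numpy as np
from scipy.spatial.transform import Rotation as R
def K(f):
    h=f["pixels"].shape[0]; fl=h/2/np.tan(np.radians(f["vertical_fov"])/2)
    return np.array([[fl,0,f["cx"]],[0,fl,f["cy"]],[0,0,1]])
def w2c(f,s=None):
    if "rvec" in f: return cv2.Rodrigues(np.array(f["rvec"],float))[0],np.array(f["tvec"],float)
    T=np.eye(4);T[:3,:3]=R.from_euler('xyz',s["tool_rot"]).as_matrix();T[:3,3]=s["position"]
    C=np.linalg.inv(T@np.array(f["tool_from_camera"])); return C[:3,:3],C[:3,3]
def ray(f,uv,s=None):
    Rm,t=w2c(f,s); p=cv2.undistortPoints(np.array(uv,float).reshape(-1,1,2),K(f),np.array(f["distortion"]))[:,0]
    d=np.c_[p,np.ones(len(p))]@Rm; return -Rm.T@t,d
def onz(f,uv,z,s=None):
    o,d=ray(f,uv,s); k=(z-o[2])/d[:,2:]; return o+k*d
def proj(f,P,s=None):
    Rm,t=w2c(f,s); return cv2.projectPoints(np.array(P,float).reshape(-1,1,3),cv2.Rodrigues(Rm)[0],t,K(f),np.array(f["distortion"]))[0][:,0]
E
python3 - <<'E'
from h import *
s=bot.observe()
f=viewer.grab_frame("top");im=f["pixels"]
c1=cv2.resize(im[190:340,140:290],(450,450),interpolation=cv2.INTER_CUBIC)
c2=cv2.resize(im[225:275,315:365],(300,300),interpolation=cv2.INTER_CUBIC)
o=np.zeros((450,760,3),np.uint8);o[:,:450]=c1;o[:300,455:755]=c2
cv2.imwrite("pics/crop1.png",o)
for t,z in [("stand",.0375),("tuner",.1)]:
    for r in viewer.outline_of(t,f):
        m=r["mask"];ys,xs=np.nonzero(m); 
        print(t,r["bbox"],m.sum(),onz(f,[[xs.mean(),ys.mean()]],z).round(3),cv2.minAreaRect(np.c_[xs,ys].astype(np.int32)))
E
```

```text
stand [155.6, 265.8, 223.9, 331.1] 2368 [[0.376 0.206 0.038]] ((189.03253173828125, 296.1749267578125), (48.462894439697266, 50.658538818359375), 37.47617721557617)
stand [175.0, 210.5, 219.7, 253.1] 947 [[0.535 0.189 0.038]] ((197.5, 231.50001525878906), (36.224300384521484, 32.64659118652344), 26.56505012512207)
stand [233.5, 221.2, 275.8, 256.8] 1058 [[0.519 0.049 0.038]] ((253.62429809570312, 237.84596252441406), (32.86409378051758, 33.011138916015625), 17.10272979736328)
tuner [310.5, 195.9, 386.5, 290.6] 6569 [[ 0.499 -0.17   0.1  ]] ((345.12469482421875, 243.9812774658203), (92.787109375, 75.27288055419922), 89.04515838623047)
tuner [190.0, 220.1, 200.3, 239.0] 243 [[0.532 0.185 0.1  ]] ((195.0, 229.5), (17.0, 16.0), 90.0)
tuner [337.4, 248.0, 348.0, 258.2] 110 [[ 0.483 -0.16   0.1  ]] ((341.0000305175781, 250.00003051757812), (11.31370735168457, 9.899494171142578), 45.0)
```

View pics/crop1.png

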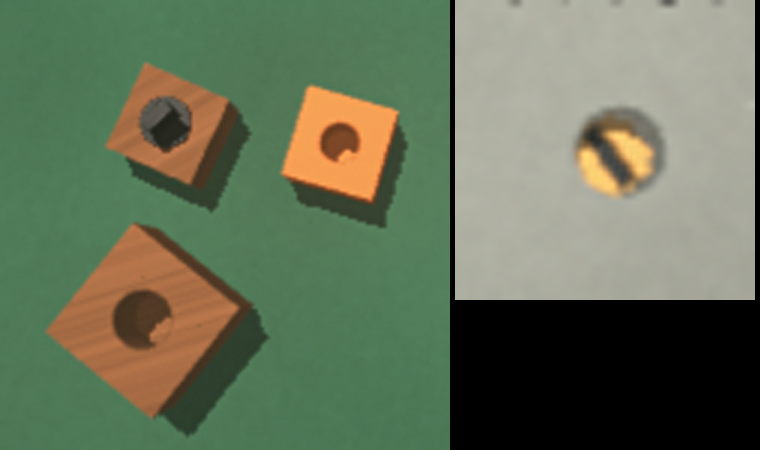

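The crop confirms it: the small brown wooden block at (198,232) has the black key in it. The slot shows through the guard hole at about (341,250), running from upper left to lower right. Next I'll move above the key for a wrist view.

```bash
python3 -m creep '[{"tx":-435,"ty":-265,"tz":-20,"hand":-1},{"tx":-435,"ty":-265,"tz":-20,"hand":-1},{"tx":-435,"ty":-265,"tz":-20,"hand":-1},{"tx":-435,"ty":-265,"tz":-20,"hand":-1},{"tx":-435,"ty":-265,"tz":-20,"hand":-1},{"tx":-435,"ty":-265,"tz":-20,"hand":-1},{"tx":-435,"ty":-265,"tz":-20,"hand":-1},{"tx":-435,"ty":-265,"tz":-20,"hand":-1}]' 60
```

```text
schema error: expected keys rx, ry, rz, tx, ty, tz, hand
```

```bash
python3 -m creep '[{"rx":0,"ry":0,"rz":0,"tx":-435,"ty":-265,"tz":-20,"hand":-1},{"rx":0,"ry":0,"rz":0,"tx":-435,"ty":-265,"tz":-20,"hand":-1},{"rx":0,"ry":0,"rz":0,"tx":-435,"ty":-265,"tz":-20,"hand":-1},{"rx":0,"ry":0,"rz":0,"tx":-435,"ty":-265,"tz":-20,"hand":-1},{"rx":0,"ry":0,"rz":0,"tx":-435,"ty":-265,"tz":-20,"hand":-1},{"rx":0,"ry":0,"rz":0,"tx":-435,"ty":-265,"tz":-20,"hand":-1},{"rx":0,"ry":0,"rz":0,"tx":-435,"ty":-265,"tz":-20,"hand":-1},{"rx":0,"ry":0,"rz":0,"tx":-435,"ty":-265,"tz":-20,"hand":-1}]' 60
```

```text
clock: 1.55
position: [0.4665, 0.2698, 0.2474]
tool_rot: [3.141, 0.0, 2.785]
force: [0.7, 1.3, -0.2]
grip_width: 0.0854
```

```bash
python3 -m creep '[{"rx":0,"ry":0,"rz":0,"tx":-90,"ty":-53,"tz":0,"hand":-1},{"rx":0,"ry":0,"rz":0,"tx":-90,"ty":-53,"tz":0,"hand":-1},{"rx":0,"ry":0,"rz":0,"tx":-90,"ty":-53,"tz":0,"hand":-1},{"rx":0,"ry":0,"rz":0,"tx":-90,"ty":-53,"tz":0,"hand":-1}]' 60
python3 - <<'E'
from h import *
s=bot.observe();print(s["position"],s["tool_rot"],s["force"],s["moment"])
f=viewer.grab_frame("wrist");cv2.imwrite("pics/w1.png",f["pixels"])
cv2.imwrite("pics/w1b.png",cv2.resize(f["pixels"][110:310,180:380],(600,600),interpolation=cv2.INTER_CUBIC))
for t in ["key","stand"]:
    for r in viewer.outline_of(t,f): print(t,round(r["score"],2),r["bbox"],r["mask"].sum())
np.savez("w1.npz",**{k:f[k] for k in f},pos=s["position"],rot=s["tool_rot"])
E
```

```text
clock: 1.95
position: [0.532, 0.189, 0.2469]
tool_rot: [-3.141, 0.0, 2.782]
force: [-0.7, 1.3, 0.5]
grip_width: 0.0855
[0.532004   0.18901917 0.24687963] [-3.14127996e+00  8.73008932e-05  2.78191785e+00] [-0.74099695  1.27543327  0.52137035] [0.05555974 0.02605835 0.01848799]
key 0.85 [262.8, 163.3, 307.4, 213.6] 1437
key 0.3 [0.0, 154.6, 112.8, 352.6] 13871
stand 0.85 [151.6, 0.0, 302.9, 98.8] 10834
stand 0.85 [112.8, 165.7, 210.3, 247.7] 6587
stand 0.8 [243.9, 135.4, 322.6, 220.8] 4505
```

View pics/w1b.png

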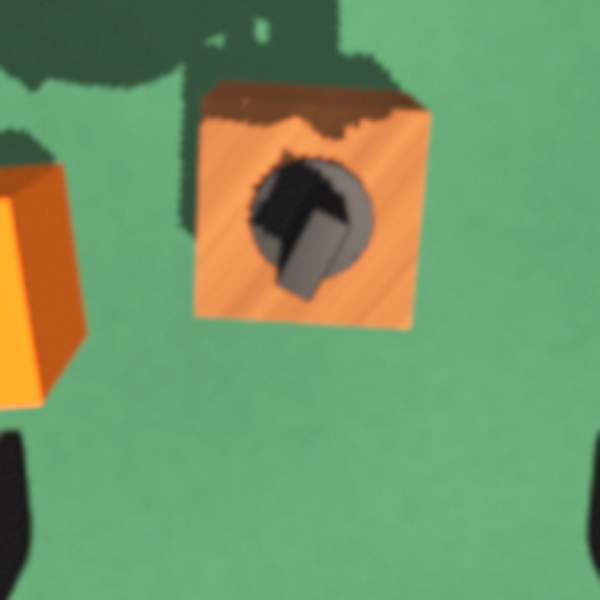

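View pics/w1.png

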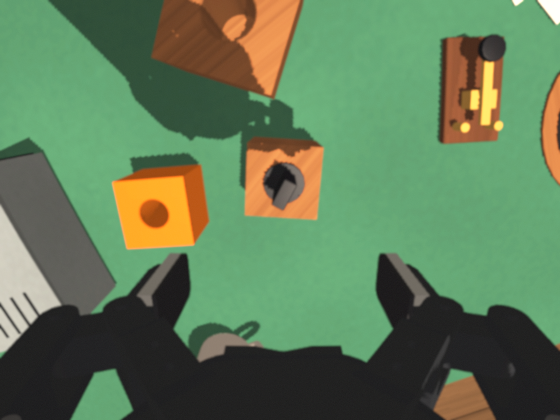

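```bash
python3 - <<'E'
from h import *
d=np.load("w1.npz");f={k:d[k] for k in d};f["vertical_fov"]=float(f["vertical_fov"]);f["cx"]=float(f["cx"]);f["cy"]=float(f["cy"])
s=dict(position=d["pos"],tool_rot=d["rot"])
c=lambda a:np.array(a)/3+[180,110]-.33
P=onz(f,c([(318,208),(350,227),(312,300),(278,283)]),.125,s);print(P.round(4),P.mean(0).round(4),np.linalg.norm(np.diff(P,axis=0),axis=1))
v=(P[2]-P[1]+P[3]-P[0]);print("head yaw",np.arctan2(v[1],v[0]))
Q=onz(f,c([(202,118),(432,112),(412,328),(195,317)]),.075,s);print(Q.round(4),Q.mean(0),np.linalg.norm(np.diff(Q,axis=0),axis=1))
Q=onz(f,c([(312,219)]),.08,s);print("flange ctr",Q)
E
```

```text
[[0.5202 0.1966 0.125 ]
 [0.5286 0.2032 0.125 ]
 [0.5452 0.1854 0.125 ]
 [0.5369 0.178  0.125 ]] [0.5327 0.1908 0.125 ] [0.01066441 0.02432682 0.01111741]
head yaw -0.8300049700075263
[[0.4886 0.1681 0.075 ]
 [0.5134 0.2395 0.075 ]
 [0.582  0.209  0.075 ]
 [0.5516 0.1396 0.075 ]] [0.53389149 0.18908191 0.075     ] [0.07556281 0.07506735 0.07576514]
flange ctr [[0.53216594 0.19040429 0.08      ]]
```

```bash
python3 -m creep '[{"rx":0,"ry":0,"rz":27,"tx":0,"ty":0,"tz":0,"hand":-1},{"rx":0,"ry":0,"rz":27,"tx":0,"ty":0,"tz":0,"hand":-1},{"rx":0,"ry":0,"rz":27,"tx":0,"ty":0,"tz":0,"hand":-1},{"rx":0,"ry":0,"rz":27,"tx":0,"ty":0,"tz":0,"hand":-1},{"rx":0,"ry":0,"rz":27,"tx":0,"ty":0,"tz":0,"hand":-1}]' 60
python3 - <<'E'
from h import *
s=bot.observe();print(s["position"],s["tool_rot"],s["qpos"])
f=viewer.grab_frame("wrist")
cv2.imwrite("pics/w2b.png",cv2.resize(f["pixels"][110:310,180:380],(600,600),interpolation=cv2.INTER_CUBIC))
k=R.from_euler('xyz',s["tool_rot"]).as_matrix()
for n,P in [("a",[0.5327,.1907,0]),("b",[.5333,.19,0])]:
    print(n,(k.T@(np.array(P)-s["position"]))*1000)
E
```

```text
clock: 2.6
position: [0.5308, 0.1915, 0.247]
tool_rot: [-3.142, -0.0, 2.319]
force: [-0.4, -0.9, 0.4]
grip_width: 0.0855
[0.53083092 0.19146299 0.24701065] [-3.14156209e+00 -6.47158660e-05  2.31851572e+00] [-0.59417044  0.41381447  0.19489023  1.75396919 -0.09378257  0.98288438
  0.38447688]
a [ -1.84635461   0.85923109 247.01050353]
b [ -2.76760465   0.82319819 247.01044501]
```

View pics/w2b.png

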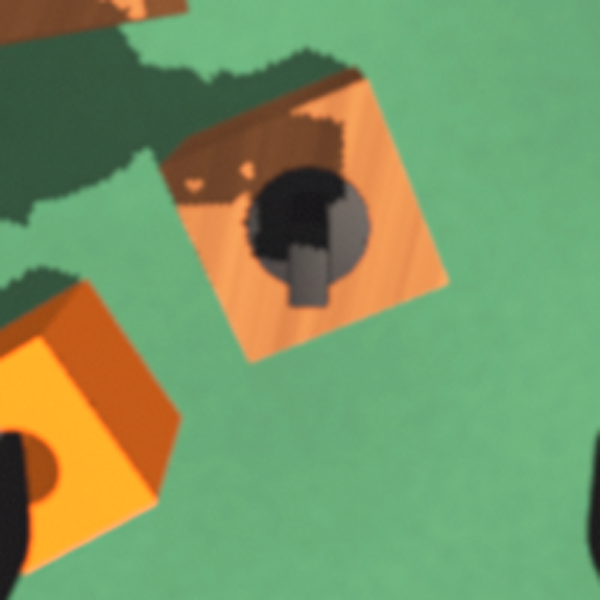

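The head now lies straight up and down in the image (304,270 in the crop), so the jaws are across its 12 mm. I'll descend.

```bash
python3 -m creep '[{"rx":0,"ry":0,"rz":0,"tx":-2,"ty":1,"tz":50,"hand":-1},{"rx":0,"ry":0,"rz":0,"tx":-2,"ty":1,"tz":90,"hand":-0.5},{"rx":0,"ry":0,"rz":0,"tx":-2,"ty":1,"tz":120,"hand":-0.4},{"rx":0,"ry":0,"rz":0,"tx":-2,"ty":1,"tz":140,"hand":-0.3},{"rx":0,"ry":0,"rz":0,"tx":-2,"ty":1,"tz":150,"hand":-0.2},{"rx":0,"ry":0,"rz":0,"tx":-2,"ty":1,"tz":160,"hand":-0.1},{"rx":0,"ry":0,"rz":0,"tx":-2,"ty":1,"tz":160,"hand":0},{"rx":0,"ry":0,"rz":0,"tx":-2,"ty":1,"tz":160,"hand":0}]' 60
python3 - <<'E'
from h import *
s=bot.observe();print(s["position"],s["tool_rot"],s["qpos"],s["force"],s["moment"])
f=viewer.grab_frame("wrist")
cv2.imwrite("pics/w3.png",f["pixels"])
E
```

```text
clock: 3.45
position: [0.5338, 0.1898, 0.0877]
tool_rot: [3.141, 0.0, 2.314]
force: [-0.3, -0.1, -0.0]
grip_width: 0.0428
[0.53380298 0.18981777 0.08768618] [3.14071526e+00 2.11050771e-04 2.31405359e+00] [-0.55025722  0.63008237  0.14649711  1.87574071 -0.14367874  0.64495338
  0.42668633] [-0.33605913 -0.07657708 -0.01211255] [ 0.04983668  0.06529345 -0.05179654]
```

View pics/w3.png

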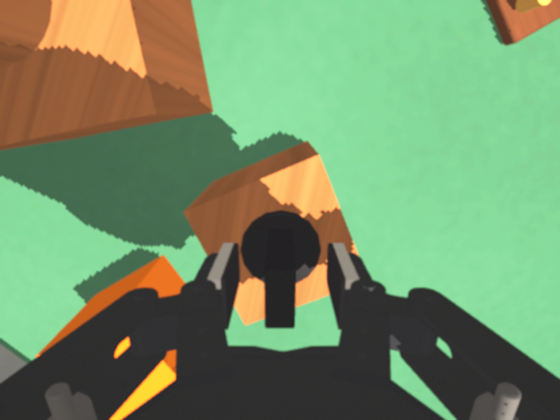

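The head is centred between the pads at (281,290). Closing now.

```bash
python3 -m creep '[{"rx":0,"ry":0,"rz":0,"tx":0,"ty":0,"tz":0,"hand":0.5},{"rx":0,"ry":0,"rz":0,"tx":0,"ty":0,"tz":0,"hand":1},{"rx":0,"ry":0,"rz":0,"tx":0,"ty":0,"tz":0,"hand":1},{"rx":0,"ry":0,"rz":0,"tx":0,"ty":0,"tz":0,"hand":1},{"rx":0,"ry":0,"rz":0,"tx":0,"ty":0,"tz":0,"hand":1},{"rx":0,"ry":0,"rz":0,"tx":0,"ty":0,"tz":0,"hand":1}]' 80
python3 - <<'E'
from h import *
s=bot.observe();print(s["position"],s["tool_rot"],s["force"],s["moment"])
f=viewer.grab_frame("wrist")
cv2.imwrite("pics/w4.png",f["pixels"])
E
```

```text
clock: 4.1
position: [0.5337, 0.1898, 0.0877]
tool_rot: [3.141, 0.0, 2.314]
force: [-1.7, 0.1, 7.8]
grip_width: 0.011
[0.5336923  0.18979338 0.08768219] [3.14075671e+00 1.83021964e-04 2.31354775e+00] [-1.67435413  0.09318748  7.76982856] [-0.16038247  0.43011843 -0.06980092]
```

View pics/w4.png

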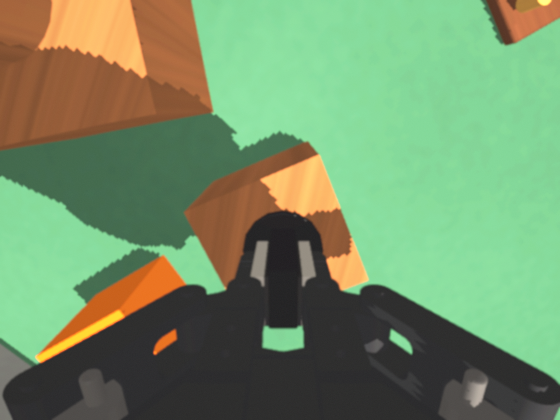

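```bash
python3 -m creep '[{"rx":0,"ry":0,"rz":0,"tx":0,"ty":0,"tz":-10,"hand":1},{"rx":0,"ry":0,"rz":0,"tx":0,"ty":0,"tz":-30,"hand":1},{"rx":0,"ry":0,"rz":0,"tx":0,"ty":0,"tz":-60,"hand":1},{"rx":0,"ry":0,"rz":0,"tx":0,"ty":0,"tz":-90,"hand":1},{"rx":0,"ry":0,"rz":0,"tx":0,"ty":0,"tz":-107,"hand":1},{"rx":0,"ry":0,"rz":0,"tx":0,"ty":0,"tz":-107,"hand":1}]' 80
python3 - <<'E'
from h import *
s=bot.observe();print(s["position"],s["tool_rot"],s["force"],s["moment"])
f=viewer.grab_frame("wrist")
cv2.imwrite("pics/w5.png",f["pixels"])
f=viewer.grab_frame("side")
cv2.imwrite("pics/s5.png",f["pixels"])
print(viewer.outline_of("key",f)[0]["bbox"])
f=viewer.grab_frame("top")
for uv in [(342.3,250.2),(341,250)]: print(onz(f,[uv],.1))
E
```

```text
clock: 4.75
position: [0.5345, 0.19, 0.197]
tool_rot: [3.137, 0.001, 2.313]
force: [-0.4, 0.1, -0.6]
grip_width: 0.0111
[0.53450668 0.19001219 0.19699036] [3.13748647e+00 1.19486521e-03 2.31346510e+00] [-0.35210339  0.08790342 -0.59457218] [ 0.00694138  0.02416074 -0.00121123]
[275.9, 231.2, 292.7, 275.8]
[[ 0.48248583 -0.16297089  0.1       ]]
[[ 0.48297547 -0.15991304  0.1       ]]
```

View pics/w5.png

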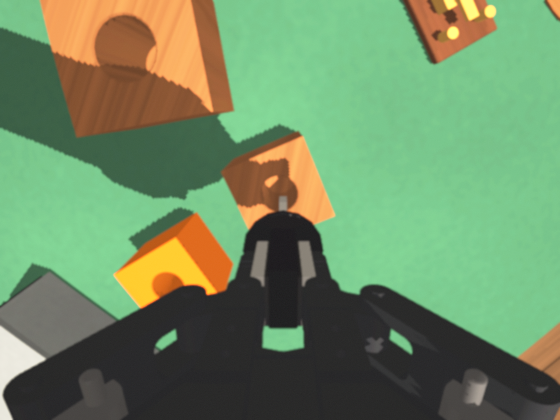

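View pics/s5.png

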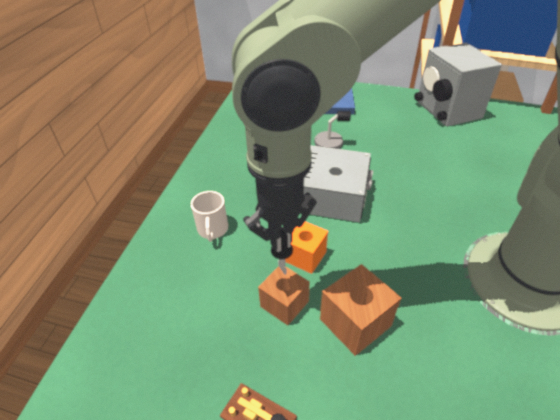

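```bash
python3 -m creep '[{"rx":0,"ry":0,"rz":-87,"tx":-226,"ty":-204,"tz":0,"hand":1},{"rx":0,"ry":0,"rz":-87,"tx":-226,"ty":-204,"tz":0,"hand":1},{"rx":0,"ry":0,"rz":-87,"tx":-226,"ty":-204,"tz":0,"hand":1},{"rx":0,"ry":0,"rz":-87,"tx":-226,"ty":-204,"tz":0,"hand":1},{"rx":0,"ry":0,"rz":-87,"tx":-226,"ty":-204,"tz":0,"hand":1},{"rx":0,"ry":0,"rz":-87,"tx":-226,"ty":-204,"tz":0,"hand":1},{"rx":0,"ry":0,"rz":-87,"tx":-226,"ty":-204,"tz":0,"hand":1},{"rx":0,"ry":0,"rz":-87,"tx":-226,"ty":-204,"tz":0,"hand":1}]' 80
```

```text
clock: 5.75
position: [0.535, -0.1189, 0.193]
tool_rot: [-3.141, -0.002, -2.821]
force: [0.9, 0.5, -1.0]
grip_width: 0.0109
```

```bash
python3 -m creep '[{"rx":0,"ry":0,"rz":-21,"tx":0,"ty":0,"tz":0,"hand":1},{"rx":0,"ry":0,"rz":-21,"tx":0,"ty":0,"tz":0,"hand":1},{"rx":0,"ry":0,"rz":-21,"tx":0,"ty":0,"tz":0,"hand":1},{"rx":0,"ry":0,"rz":-21,"tx":0,"ty":0,"tz":0,"hand":1}]' 80
cat > look.py <<'E'
from h import *
import sys,pickle
n=sys.argv[1]
s=bot.observe();print({k:np.round(s[k],4).tolist() for k in ["position","tool_rot","qpos","force","moment"]})
f=viewer.grab_frame("wrist");cv2.imwrite(f"pics/{n}.png",f["pixels"])
pickle.dump((dict(f),s),open(n+".pkl","wb"))
E
python3 look.py w6
```

```text
clock: 6.15
position: [0.5355, -0.1149, 0.1931]
tool_rot: [3.14, -0.001, -2.455]
force: [0.1, -0.1, -1.3]
grip_width: 0.0111
{'position': [0.5355, -0.1149, 0.1931], 'tool_rot': [3.1403, -0.0009, -2.4546], 'qpos': [0.2079, 0.4484, -0.1405, 1.8384, 0.0796, 0.8619, 2.2869], 'force': [0.0699, -0.1158, -1.2978], 'moment': [0.0101, 0.0171, -0.0129]}
```

View pics/w6.png

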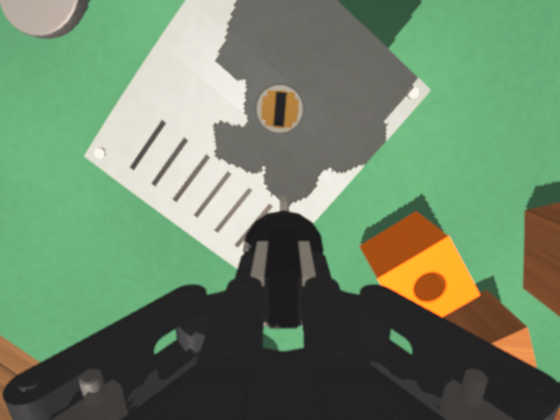

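```bash
python3 - <<'E'
import pickle
from h import *
f,s=pickle.load(open("w6.pkl","rb"))
im=f["pixels"][70:150,240:320];cv2.imwrite("pics/w6c.png",cv2.resize(im,(640,640),interpolation=cv2.INTER_CUBIC))
# brass mask
hsv=cv2.cvtColor(f["pixels"],cv2.COLOR_BGR2HSV)
m=np.zeros(hsv.shape[:2],np.uint8);m[80:140,250:310]=1
b=((hsv[...,1]>90)&(hsv[...,2]>60)&(m>0)).astype(np.uint8)
n,l,st,ce=cv2.connectedComponentsWithStats(b);print(st,ce)
g=((f["pixels"].max(2)<50)&(m>0)).astype(np.uint8)
n,l,st,ce=cv2.connectedComponentsWithStats(g);print(st,ce)
i=1+np.argmax(st[1:,4]);ys,xs=np.nonzero(l==i);P=onz(f,np.c_[xs,ys],.072,s)[:,:2]
c=P.mean(0);u=np.linalg.svd(P-c)[2][0];print("slot",c,np.arctan2(u[1],u[0]),np.ptp((P-c)@u))
print("tuner yaw: screws",onz(f,[(99,153.5),(414,93.5)],.1,s))
E
```

```text
[[     0      0    560    420 234254]
 [   261     90     38     38    946]] [[279.49978656 209.9073399 ]
 [279.55285412 108.63213531]]
[[     0      0    560    420 234966]
 [   275     93     10     32    234]] [[279.49989786 209.6001464 ]
 [279.6025641  108.94017094]]
slot [ 0.48204774 -0.16169968] 0.6007305747809708 0.02423213703683888
tuner yaw: screws [[ 0.5932196  -0.24818435  0.1       ]
 [ 0.41168829 -0.09413288  0.1       ]]
```

View pics/w6c.png

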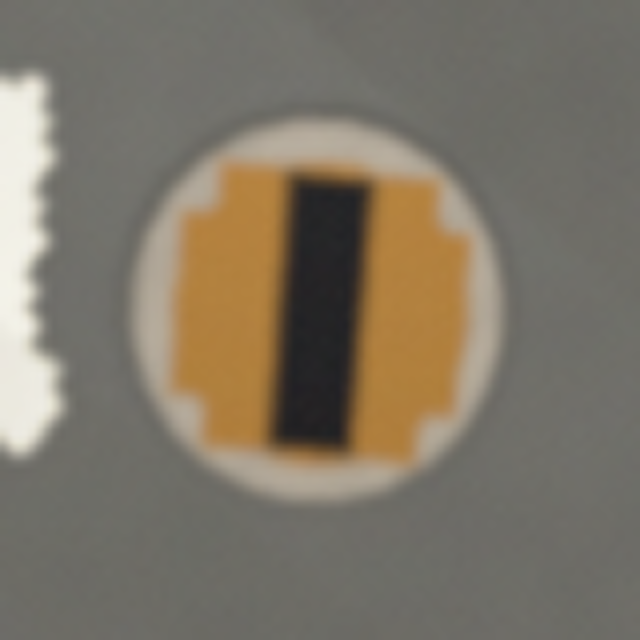

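```bash
python3 - <<'E'
import pickle
from h import *
f,s=pickle.load(open("w6.pkl","rb"))
im=f["pixels"][185:265,240:320];cv2.imwrite("pics/w6d.png",cv2.resize(im,(640,640),interpolation=cv2.INTER_CUBIC))
print("hole",onz(f,[(279.3,108.3)],.1,s), "disc",onz(f,[(279.5,108.6)],.072,s))
T=R.from_euler('xyz',s["tool_rot"]).as_matrix()
zt=.071+.0016
for x,y in [(-.013,0),(.013,0),(.012,0),(0,0),(.0134,.0025),(.0134,-.0025),(.012,.0017),(.012,-.0017)]:
    print(x,y,proj(f,[s["position"]+T@[x,y,zt]],s).round(1), "at flange",proj(f,[s["position"]+T@[x,y,zt-.018]],s).round(1))
print("flange front", proj(f,[s["position"]+T@[.021,0,zt-.06]],s).round(1),proj(f,[s["position"]+T@[.021,0,zt-.065]],s).round(1))
E
```

```text
hole [[ 0.48175563 -0.16186939  0.1       ]] disc [[ 0.48186146 -0.16195307  0.072     ]]
-0.013 0 [[282.5 228.9]] at flange [[282.5 238.6]]
0.013 0 [[282.5 194.2]] at flange [[282.5 201.3]]
0.012 0 [[282.5 195.6]] at flange [[282.5 202.7]]
0 0 [[282.5 211.8]] at flange [[282.5 220.3]]
0.0134 0.0025 [[286.1 193.6]] at flange [[286.3 200.7]]
0.0134 -0.0025 [[278.9 193.6]] at flange [[278.6 200.7]]
0.012 0.0017 [[284.9 195.6]] at flange [[285.1 202.7]]
0.012 -0.0017 [[280.1 195.6]] at flange [[279.8 202.7]]
flange front [[282.3 208.9]] [[282.2 211.9]]
```

View pics/w6d.png

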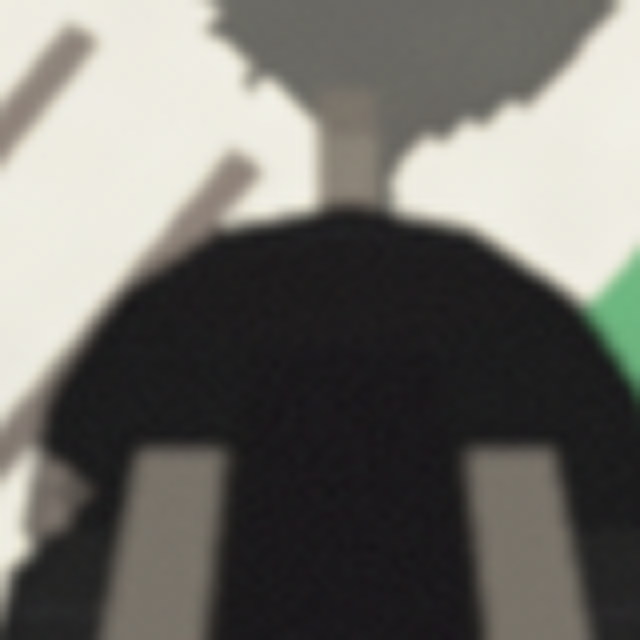

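The hole centre is about (0.4818, -0.1619), and the wrist and top cameras agree on it within 2 mm. The slot is at about 0.61 rad in world. The key tip, seen at (283.3,196), is on the tool axis to within 0.5 mm. Moving over the hole and aligning.

```bash
python3 -m creep '[{"rx":0,"ry":0,"rz":4.3,"tx":35,"ty":-1.4,"tz":0,"hand":1},{"rx":0,"ry":0,"rz":4.3,"tx":71.3,"ty":-2.8,"tz":0,"hand":1},{"rx":0,"ry":0,"rz":4.3,"tx":71.3,"ty":-2.8,"tz":0,"hand":1},{"rx":0,"ry":0,"rz":4.3,"tx":71.3,"ty":-2.8,"tz":0,"hand":1}]' 80; python3 look.py w7; python3 - <<'E'
from h import *
for n in ["side","top"]:
    f=viewer.grab_frame(n);cv2.imwrite(f"pics/{n}7.png",f["pixels"])
s=bot.observe();k=R.from_euler('xyz',s["tool_rot"]).as_matrix();print(k.T@(np.array([.4821,-.1623,.1])-s["position"])*1000)
E
```

```text
clock: 6.6
position: [0.4823, -0.1625, 0.1939]
tool_rot: [3.142, -0.0, -2.534]
force: [0.1, 0.3, -1.8]
grip_width: 0.0112
{'position': [0.4823, -0.1625, 0.1939], 'tool_rot': [3.1415, -0.0002, -2.5336], 'qpos': [0.2974, 0.3883, -0.1145, 1.9369, 0.0593, 0.8197, 2.3296], 'force': [0.0931, 0.2828, -1.8065], 'moment': [0.0358, -0.0403, 0.0234]}
[ 1.37877318 -0.15406608 93.85830391]
```

View pics/side7.png

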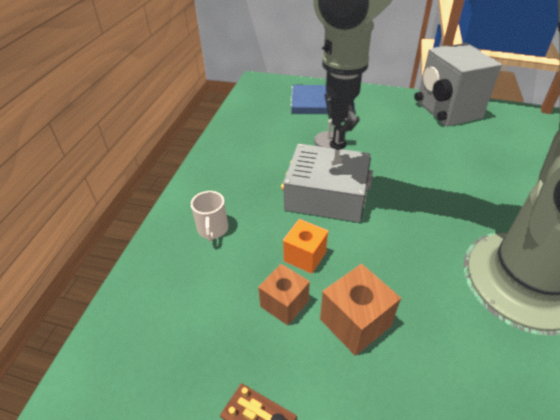

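The key hangs above the hole. I'll go down to just above the trimmer's face and check the forces.

```bash
python3 -m creep '[{"rx":0,"ry":0,"rz":0,"tx":0.4,"ty":0,"tz":12,"hand":1},{"rx":0,"ry":0,"rz":0,"tx":0.4,"ty":0,"tz":22,"hand":1},{"rx":0,"ry":0,"rz":0,"tx":0.4,"ty":0,"tz":30,"hand":1},{"rx":0,"ry":0,"rz":0,"tx":0.4,"ty":0,"tz":37,"hand":1},{"rx":0,"ry":0,"rz":0,"tx":0.4,"ty":0,"tz":42,"hand":1},{"rx":0,"ry":0,"rz":0,"tx":0.4,"ty":0,"tz":44,"hand":1},{"rx":0,"ry":0,"rz":0,"tx":0.4,"ty":0,"tz":44,"hand":1}]' 80; python3 -c "
from h import *
s=bot.observe();print(s['position'],s['tool_rot'],s['force'],s['moment'])"
```

```text
clock: 7.45
position: [0.4822, -0.1623, 0.1498]
tool_rot: [3.141, -0.0, -2.531]
force: [0.6, -1.3, -0.0]
grip_width: 0.0113
[ 0.48223539 -0.1623331   0.14981617] [ 3.14137418e+00 -2.08363703e-04 -2.53052545e+00] [ 0.55958611 -1.31762462 -0.04242764] [-0.01201701 -0.00238779 -0.07328784]
```

```bash
python3 -m creep '[{"rx":0,"ry":0,"rz":0,"tx":0,"ty":0,"tz":2,"hand":1},{"rx":0,"ry":0,"rz":0,"tx":0,"ty":0,"tz":4,"hand":1},{"rx":0,"ry":0,"rz":0,"tx":0,"ty":0,"tz":6,"hand":1},{"rx":0,"ry":0,"rz":0,"tx":0,"ty":0,"tz":7,"hand":1},{"rx":0,"ry":0,"rz":0,"tx":0,"ty":0,"tz":7,"hand":1}]' 80; python3 -c "
from h import *
s=bot.observe();print(s['position'],s['tool_rot'],s['force'],s['moment'])"
```

```text
clock: 7.95
position: [0.4822, -0.1624, 0.1429]
tool_rot: [3.141, -0.0, -2.53]
force: [-0.2, 1.0, -1.4]
grip_width: 0.0114
[ 0.48221455 -0.16235823  0.14287701] [ 3.14146943e+00 -1.83047071e-04 -2.53048057e+00] [-0.23249888  1.01227343 -1.41933219] [-0.00331384  0.02763165 -0.01892661]
```

```bash
python3 -m creep '[{"rx":0,"ry":0,"rz":0,"tx":0,"ty":0,"tz":2,"hand":1},{"rx":0,"ry":0,"rz":0,"tx":0,"ty":0,"tz":4,"hand":1},{"rx":0,"ry":0,"rz":0,"tx":0,"ty":0,"tz":4,"hand":1}]' 80; python3 -c "
from h import *
s=bot.observe();print(s['position'],s['tool_rot'],s['force'],s['moment'])"
```

```text
clock: 8.25
position: [0.4822, -0.1623, 0.1387]
tool_rot: [3.141, -0.0, -2.531]
force: [0.2, -0.2, -0.7]
grip_width: 0.0113
[ 0.48215193 -0.16234513  0.13873719] [ 3.14134383e+00 -2.68415909e-04 -2.53053494e+00] [ 0.16864657 -0.15149858 -0.73470164] [-0.01640319  0.04534989 -0.02056876]
```

```bash
python3 -m creep '[{"rx":0,"ry":0,"rz":0,"tx":0,"ty":0,"tz":2,"hand":1},{"rx":0,"ry":0,"rz":0,"tx":0,"ty":0,"tz":2.5,"hand":1},{"rx":0,"ry":0,"rz":0,"tx":0,"ty":0,"tz":2.5,"hand":1}]' 80; python3 -c "
from h import *
s=bot.observe();print(s['position'],s['tool_rot'],s['force'],s['moment'])
for n in ['side']:
    f=viewer.grab_frame(n);cv2.imwrite(f'pics/{n}8.png',cv2.resize(f['pixels'][80:240,260:420],(640,640),interpolation=cv2.INTER_CUBIC))
s=bot.observe();print(s['force'],s['moment'])
"
```

```text
clock: 8.55
position: [0.4822, -0.1624, 0.1364]
tool_rot: [3.141, -0.0, -2.531]
force: [0.4, 0.0, -1.4]
grip_width: 0.0106
[ 0.48221727 -0.16237091  0.1364013 ] [ 3.14147285e+00 -1.46676071e-04 -2.53056634e+00] [ 0.44141301  0.02426257 -1.42337829] [-0.0068135  -0.02947182  0.02822453]
[-0.41084477  0.31435496 -1.45019184] [-0.0446644  -0.0041382   0.03361401]
```

View pics/side8.png

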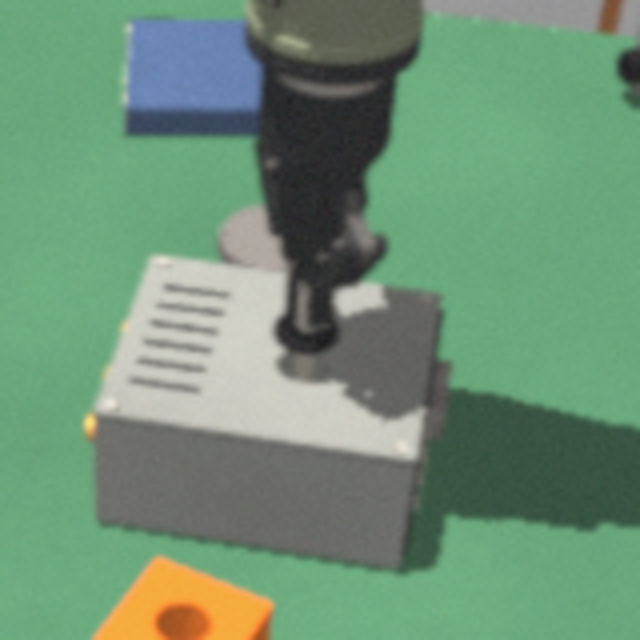

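The blade is about 36 mm below the cover with no vertical contact force, so it's in the slot. I'll turn clockwise (+rz), at first well short of the earliest possible stop at about 46°.

```bash
python3 -m creep '[{"rx":0,"ry":0,"rz":6,"tx":0,"ty":0,"tz":0,"hand":1},{"rx":0,"ry":0,"rz":12,"tx":0,"ty":0,"tz":0,"hand":1},{"rx":0,"ry":0,"rz":18,"tx":0,"ty":0,"tz":0,"hand":1},{"rx":0,"ry":0,"rz":24,"tx":0,"ty":0,"tz":0,"hand":1}]' 80; python3 -c "
from h import *
s=bot.observe();print(s['position'],s['tool_rot'],s['force'],s['moment'])"
```

```text
clock: 9.0
position: [0.4823, -0.1623, 0.1366]
tool_rot: [3.142, 0.0, -2.954]
force: [-0.2, 1.1, -1.4]
grip_width: 0.0113
[ 0.48227242 -0.16232946  0.13656127] [ 3.14157886e+00  1.60190693e-05 -2.95359915e+00] [-0.22012757  1.11895455 -1.3743863 ] [0.04871785 0.07476548 0.10726866]
```

```bash
python3 -m creep '[{"rx":0,"ry":0,"rz":6,"tx":0,"ty":0,"tz":0,"hand":1},{"rx":0,"ry":0,"rz":12,"tx":0,"ty":0,"tz":0,"hand":1},{"rx":0,"ry":0,"rz":18,"tx":0,"ty":0,"tz":0,"hand":1},{"rx":0,"ry":0,"rz":18,"tx":0,"ty":0,"tz":0,"hand":1}]' 80; cat > mo.py <<'E'
from h import *
a=[]
for i in range(3):
    s=bot.observe();a.append(np.r_[s['force'],s['moment']]); 
    f=viewer.grab_frame("top")
a=np.array(a);print(s['position'].round(4),s['tool_rot'].round(4),s['clock']);print(a.round(2))
E
python3 mo.py
```

```text
clock: 9.4
position: [0.4823, -0.1623, 0.1365]
tool_rot: [-3.141, -0.0, 3.018]
force: [0.5, 0.0, -1.8]
grip_width: 0.0113
[ 0.4823 -0.1623  0.1365] [-3.1414 -0.      3.0231] 9.5
[[ 0.46  0.01 -1.8  -0.14  0.09  0.04]
 [-0.58  0.09 -0.27 -0.16  0.11 -0.06]
 [-0.44 -1.13 -1.28 -0.1   0.08  0.  ]]
```

```bash
python3 -m creep '[{"rx":0,"ry":0,"rz":2,"tx":0,"ty":0,"tz":0,"hand":1},{"rx":0,"ry":0,"rz":4,"tx":0,"ty":0,"tz":0,"hand":1},{"rx":0,"ry":0,"rz":6,"tx":0,"ty":0,"tz":0,"hand":1},{"rx":0,"ry":0,"rz":6,"tx":0,"ty":0,"tz":0,"hand":1}]' 25; python3 mo.py
```

```text
clock: 9.95
position: [0.4823, -0.1624, 0.1365]
tool_rot: [-3.141, -0.0, 2.913]
force: [-1.4, -0.2, -0.9]
grip_width: 0.0111
[ 0.4823 -0.1623  0.1365] [-3.1414e+00 -1.0000e-04  2.9155e+00] 10.05
[[-1.38 -0.2  -0.94 -0.    0.08  0.04]
 [ 0.21 -0.49 -0.17 -0.12  0.1   0.04]
 [-0.57 -0.32 -0.19 -0.03  0.1   0.04]]
```

```bash
python3 -m creep '[{"rx":0,"ry":0,"rz":1,"tx":0,"ty":0,"tz":0,"hand":1},{"rx":0,"ry":0,"rz":2,"tx":0,"ty":0,"tz":0,"hand":1},{"rx":0,"ry":0,"rz":2,"tx":0,"ty":0,"tz":0,"hand":1}]' 25; python3 mo.py
```

```text
clock: 10.4
position: [0.4823, -0.1624, 0.1365]
tool_rot: [-3.142, -0.0, 2.879]
force: [-0.3, -0.5, -1.2]
grip_width: 0.0111
[ 0.4823 -0.1624  0.1365] [-3.1415e+00 -1.0000e-04  2.8801e+00] 10.5
[[-0.31 -0.51 -1.24 -0.03  0.08  0.05]
 [-0.56 -0.28 -0.43 -0.06  0.11  0.05]
 [-0.56 -0.06 -0.47 -0.03  0.11  0.11]]
```

```bash
python3 -m creep '[{"rx":0,"ry":0,"rz":1,"tx":0,"ty":0,"tz":0,"hand":1},{"rx":0,"ry":0,"rz":2,"tx":0,"ty":0,"tz":0,"hand":1}]' 25; python3 mo.py
```

```text
clock: 10.75
position: [0.4822, -0.1624, 0.1365]
tool_rot: [-3.142, -0.0, 2.844]
force: [0.3, -0.3, 0.0]
grip_width: 0.0109
[ 0.4823 -0.1624  0.1365] [-3.1415e+00 -1.0000e-04  2.8441e+00] 10.85
[[ 0.27 -0.29  0.03 -0.06  0.08  0.07]
 [ 0.1  -0.38 -0.36 -0.09  0.1   0.06]
 [-0.82 -0.83 -0.69 -0.13  0.09  0.03]]
```

```bash
python3 -m creep '[{"rx":0,"ry":0,"rz":1,"tx":0,"ty":0,"tz":0,"hand":1},{"rx":0,"ry":0,"rz":1,"tx":0,"ty":0,"tz":0,"hand":1}]' 25; python3 mo.py
```

```text
clock: 11.1
position: [0.4823, -0.1624, 0.1365]
tool_rot: [-3.142, -0.0, 2.827]
force: [0.1, -0.4, -0.8]
grip_width: 0.0109
[ 0.4823 -0.1624  0.1365] [-3.1415 -0.      2.8277] 11.2
[[ 0.08 -0.36 -0.83 -0.1   0.16  0.05]
 [-0.48  0.13 -0.65 -0.11  0.1   0.06]
 [-0.87 -0.35 -0.71 -0.06  0.1   0.11]]
```

```bash
python3 -m creep '[{"rx":0,"ry":0,"rz":1,"tx":0,"ty":0,"tz":0,"hand":1},{"rx":0,"ry":0,"rz":1,"tx":0,"ty":0,"tz":0,"hand":1}]' 25; python3 mo.py
```

```text
clock: 11.45
position: [0.4823, -0.1624, 0.1365]
tool_rot: [-3.142, -0.0, 2.809]
force: [0.7, 0.3, -0.1]
grip_width: 0.0113
[ 0.4823 -0.1624  0.1365] [-3.1415  0.      2.8102] 11.55
[[ 0.7   0.34 -0.08 -0.12  0.09 -0.02]
 [-0.97 -0.61  0.29 -0.1   0.07 -0.01]
 [ 0.77 -0.74 -1.38 -0.15  0.18  0.02]]
```

```bash
cat > g.py <<'E'
from h import *
import sys
a=[]
for i in range(4):
    s=bot.observe();a.append(s['moment'][2]); 
    if i<3: viewer.grab_frame("top")
m=np.mean(a);print("yaw",s['tool_rot'][2].round(4),"mz",np.round(a,2),m.round(3),"t",round(s['clock'],2))
sys.exit(m>0.11 or max(a)>.2)
E
python3 -m creep '[{"rx":0,"ry":0,"rz":1,"tx":0,"ty":0,"tz":0,"hand":1}]' 25 >/dev/null; python3 g.py && python3 -m creep '[{"rx":0,"ry":0,"rz":1,"tx":0,"ty":0,"tz":0,"hand":1}]' 25 >/dev/null && python3 g.py && python3 -m creep '[{"rx":0,"ry":0,"rz":1,"tx":0,"ty":0,"tz":0,"hand":1}]' 25 >/dev/null && python3 g.py && python3 -m creep '[{"rx":0,"ry":0,"rz":1,"tx":0,"ty":0,"tz":0,"hand":1}]' 25 >/dev/null && python3 g.py
```

```text
yaw 2.7925 mz [0.07 0.1  0.03 0.07] 0.069 t 11.85False
```

```bash
python3 -m creep '[{"rx":0,"ry":0,"rz":1,"tx":0,"ty":0,"tz":0,"hand":1}]' 25 >/dev/null; python3 g.py && python3 -m creep '[{"rx":0,"ry":0,"rz":1,"tx":0,"ty":0,"tz":0,"hand":1}]' 25 >/dev/null && python3 g.py && python3 -m creep '[{"rx":0,"ry":0,"rz":1,"tx":0,"ty":0,"tz":0,"hand":1}]' 25 >/dev/null && python3 g.py && python3 -m creep '[{"rx":0,"ry":0,"rz":1,"tx":0,"ty":0,"tz":0,"hand":1}]' 25 >/dev/null && python3 g.py
```

```text
yaw 2.775 mz [ 0.05  0.01 -0.01  0.01] 0.015 t 12.1False
```

```bash
sed -i 's/sys.exit(\(.*\))$/sys.exit(int(\1))/' g.py; tail -1 g.py
python3 -m creep '[{"rx":0,"ry":0,"rz":1,"tx":0,"ty":0,"tz":0,"hand":1}]' 25 >/dev/null; python3 g.py && python3 -m creep '[{"rx":0,"ry":0,"rz":1,"tx":0,"ty":0,"tz":0,"hand":1}]' 25 >/dev/null && python3 g.py && python3 -m creep '[{"rx":0,"ry":0,"rz":1,"tx":0,"ty":0,"tz":0,"hand":1}]' 25 >/dev/null && python3 g.py && python3 -m creep '[{"rx":0,"ry":0,"rz":1,"tx":0,"ty":0,"tz":0,"hand":1}]' 25 >/dev/null && python3 g.py
```

```text
sys.exit(int(m>0.11 or max(a)>.2))
yaw 2.7576 mz [0.04 0.03 0.02 0.08] 0.042 t 12.35
yaw 2.7401 mz [0.12 0.04 0.01 0.03] 0.049 t 12.6
yaw 2.7227 mz [0.04 0.03 0.07 0.04] 0.047 t 12.85
yaw 2.7053 mz [0.05 0.08 0.01 0.07] 0.052 t 13.1
```

```bash

python3 -m creep '[{"rx":0,"ry":0,"rz":1,"tx":0,"ty":0,"tz":0,"hand":1}]' 25 >/dev/null; python3 g.py && python3 -m creep '[{"rx":0,"ry":0,"rz":1,"tx":0,"ty":0,"tz":0,"hand":1}]' 25 >/dev/null && python3 g.py && python3 -m creep '[{"rx":0,"ry":0,"rz":1,"tx":0,"ty":0,"tz":0,"hand":1}]' 25 >/dev/null && python3 g.py && python3 -m creep '[{"rx":0,"ry":0,"rz":1,"tx":0,"ty":0,"tz":0,"hand":1}]' 25 >/dev/null && python3 g.py && python3 -m creep '[{"rx":0,"ry":0,"rz":1,"tx":0,"ty":0,"tz":0,"hand":1}]' 25 >/dev/null && python3 g.py && python3 -m creep '[{"rx":0,"ry":0,"rz":1,"tx":0,"ty":0,"tz":0,"hand":1}]' 25 >/dev/null && python3 g.py
```

```text
yaw 2.6878 mz [ 0.12  0.06  0.03 -0.01] 0.052 t 13.35
yaw 2.6703 mz [0.03 0.07 0.06 0.02] 0.046 t 13.6
yaw 2.6529 mz [0.04 0.05 0.04 0.05] 0.043 t 13.85
yaw 2.6354 mz [ 0.05  0.08  0.01 -0.04] 0.026 t 14.1
yaw 2.618 mz [ 0.07 -0.03  0.07  0.06] 0.044 t 14.35
yaw 2.6005 mz [0.08 0.02 0.02 0.13] 0.062 t 14.6
```

```bash

python3 -m creep '[{"rx":0,"ry":0,"rz":1,"tx":0,"ty":0,"tz":0,"hand":1}]' 25 >/dev/null; python3 g.py && python3 -m creep '[{"rx":0,"ry":0,"rz":1,"tx":0,"ty":0,"tz":0,"hand":1}]' 25 >/dev/null && python3 g.py && python3 -m creep '[{"rx":0,"ry":0,"rz":1,"tx":0,"ty":0,"tz":0,"hand":1}]' 25 >/dev/null && python3 g.py && python3 -m creep '[{"rx":0,"ry":0,"rz":1,"tx":0,"ty":0,"tz":0,"hand":1}]' 25 >/dev/null && python3 g.py && python3 -m creep '[{"rx":0,"ry":0,"rz":1,"tx":0,"ty":0,"tz":0,"hand":1}]' 25 >/dev/null && python3 g.py && python3 -m creep '[{"rx":0,"ry":0,"rz":1,"tx":0,"ty":0,"tz":0,"hand":1}]' 25 >/dev/null && python3 g.py
```

```text
yaw 2.5831 mz [0.06 0.08 0.06 0.06] 0.064 t 14.85
yaw 2.5656 mz [ 0.07  0.02  0.05 -0.  ] 0.035 t 15.1
yaw 2.5481 mz [-0.01  0.06 -0.    0.04] 0.022 t 15.35
yaw 2.5306 mz [0.1  0.06 0.03 0.04] 0.058 t 15.6
yaw 2.5132 mz [0.03 0.04 0.05 0.03] 0.038 t 15.85
yaw 2.4958 mz [0.08 0.04 0.06 0.02] 0.048 t 16.1
```

```bash

python3 -m creep '[{"rx":0,"ry":0,"rz":1,"tx":0,"ty":0,"tz":0,"hand":1}]' 25 >/dev/null; python3 g.py && python3 -m creep '[{"rx":0,"ry":0,"rz":1,"tx":0,"ty":0,"tz":0,"hand":1}]' 25 >/dev/null && python3 g.py && python3 -m creep '[{"rx":0,"ry":0,"rz":1,"tx":0,"ty":0,"tz":0,"hand":1}]' 25 >/dev/null && python3 g.py && python3 -m creep '[{"rx":0,"ry":0,"rz":1,"tx":0,"ty":0,"tz":0,"hand":1}]' 25 >/dev/null && python3 g.py && python3 -m creep '[{"rx":0,"ry":0,"rz":1,"tx":0,"ty":0,"tz":0,"hand":1}]' 25 >/dev/null && python3 g.py && python3 -m creep '[{"rx":0,"ry":0,"rz":1,"tx":0,"ty":0,"tz":0,"hand":1}]' 25 >/dev/null && python3 g.py; python3 mo.py
```

```text
yaw 2.4783 mz [0.06 0.04 0.03 0.04] 0.042 t 16.35
yaw 2.4609 mz [0.04 0.06 0.   0.05] 0.039 t 16.6
yaw 2.4434 mz [0.11 0.02 0.07 0.04] 0.058 t 16.85
yaw 2.426 mz [0.04 0.09 0.03 0.04] 0.047 t 17.1
yaw 2.4085 mz [0.07 0.08 0.02 0.05] 0.058 t 17.35
yaw 2.391 mz [0.05 0.1  0.09 0.07] 0.079 t 17.6
[ 0.4823 -0.1623  0.1365] [-3.1415  0.      2.3915] 17.7
[[-1.92 -1.85 -1.21 -0.34  0.24  0.07]
 [-1.63 -1.48 -1.   -0.38  0.21 -0.01]
 [-0.69 -1.44 -1.53 -0.33  0.31  0.05]]
```

```bash
cat > g.py <<'E'
from h import *
import sys
a=[]
for i in range(4):
    s=bot.observe();a.append(s['moment']); 
    if i<3: viewer.grab_frame("top")
a=np.array(a);m=a.mean(0);print("yaw",s['tool_rot'][2].round(4),"mz",np.round(a[:,2],2),"mean",m.round(3),"t",round(s['clock'],2))
sys.exit(int(m[2]>0.11 or max(a[:,2])>.2 or np.hypot(*m[:2])>1))
E
python3 -m creep '[{"rx":0,"ry":0,"rz":0.5,"tx":0,"ty":0,"tz":0,"hand":1}]' 25 >/dev/null; python3 g.py && python3 -m creep '[{"rx":0,"ry":0,"rz":0.5,"tx":0,"ty":0,"tz":0,"hand":1}]' 25 >/dev/null && python3 g.py && python3 -m creep '[{"rx":0,"ry":0,"rz":0.5,"tx":0,"ty":0,"tz":0,"hand":1}]' 25 >/dev/null && python3 g.py
```

```text
yaw 2.3825 mz [0.03 0.04 0.05 0.07] mean [-0.344  0.282  0.048] t 18.0
yaw 2.3737 mz [0.07 0.07 0.08 0.01] mean [-0.32   0.308  0.057] t 18.25
yaw 2.365 mz [0.03 0.03 0.02 0.08] mean [-0.361  0.284  0.041] t 18.5
```

```bash

python3 -m creep '[{"rx":0,"ry":0,"rz":0.7,"tx":0,"ty":0,"tz":0,"hand":1}]' 25 >/dev/null; python3 g.py && python3 -m creep '[{"rx":0,"ry":0,"rz":0.7,"tx":0,"ty":0,"tz":0,"hand":1}]' 25 >/dev/null && python3 g.py && python3 -m creep '[{"rx":0,"ry":0,"rz":0.7,"tx":0,"ty":0,"tz":0,"hand":1}]' 25 >/dev/null && python3 g.py && python3 -m creep '[{"rx":0,"ry":0,"rz":0.7,"tx":0,"ty":0,"tz":0,"hand":1}]' 25 >/dev/null && python3 g.py && python3 -m creep '[{"rx":0,"ry":0,"rz":0.7,"tx":0,"ty":0,"tz":0,"hand":1}]' 25 >/dev/null && python3 g.py
```

```text
yaw 2.3528 mz [0.05 0.01 0.02 0.01] mean [-0.339  0.299  0.023] t 18.75
yaw 2.3405 mz [0.1  0.03 0.03 0.08] mean [-0.354  0.316  0.061] t 19.0
yaw 2.3283 mz [ 0.06  0.02 -0.    0.06] mean [-0.347  0.32   0.036] t 19.25
yaw 2.3161 mz [0.1  0.02 0.05 0.06] mean [-0.372  0.297  0.057] t 19.5
yaw 2.3039 mz [0.12 0.06 0.02 0.04] mean [-0.338  0.347  0.06 ] t 19.75
```

```bash

python3 -m creep '[{"rx":0,"ry":0,"rz":0.7,"tx":0,"ty":0,"tz":0,"hand":1}]' 25 >/dev/null; python3 g.py && python3 -m creep '[{"rx":0,"ry":0,"rz":0.7,"tx":0,"ty":0,"tz":0,"hand":1}]' 25 >/dev/null && python3 g.py && python3 -m creep '[{"rx":0,"ry":0,"rz":0.7,"tx":0,"ty":0,"tz":0,"hand":1}]' 25 >/dev/null && python3 g.py && python3 -m creep '[{"rx":0,"ry":0,"rz":0.7,"tx":0,"ty":0,"tz":0,"hand":1}]' 25 >/dev/null && python3 g.py && python3 -m creep '[{"rx":0,"ry":0,"rz":0.7,"tx":0,"ty":0,"tz":0,"hand":1}]' 25 >/dev/null && python3 g.py
```

```text
yaw 2.2917 mz [0.06 0.07 0.   0.08] mean [-0.37   0.338  0.054] t 20.0
yaw 2.2795 mz [0.03 0.11 0.03 0.06] mean [-0.342  0.353  0.058] t 20.25
yaw 2.2672 mz [0.03 0.05 0.11 0.05] mean [-0.377  0.344  0.062] t 20.5
yaw 2.255 mz [0.04 0.04 0.03 0.02] mean [-0.359  0.382  0.035] t 20.75
yaw 2.2428 mz [0.03 0.05 0.04 0.01] mean [-0.39   0.363  0.036] t 21.0
```

```bash

python3 -m creep '[{"rx":0,"ry":0,"rz":0.7,"tx":0,"ty":0,"tz":0,"hand":1}]' 25 >/dev/null; python3 g.py && python3 -m creep '[{"rx":0,"ry":0,"rz":0.7,"tx":0,"ty":0,"tz":0,"hand":1}]' 25 >/dev/null && python3 g.py && python3 -m creep '[{"rx":0,"ry":0,"rz":0.7,"tx":0,"ty":0,"tz":0,"hand":1}]' 25 >/dev/null && python3 g.py && python3 -m creep '[{"rx":0,"ry":0,"rz":0.7,"tx":0,"ty":0,"tz":0,"hand":1}]' 25 >/dev/null && python3 g.py && python3 -m creep '[{"rx":0,"ry":0,"rz":0.7,"tx":0,"ty":0,"tz":0,"hand":1}]' 25 >/dev/null && python3 g.py
```

```text
yaw 2.2306 mz [ 0.13 -0.02  0.07  0.09] mean [-0.369  0.36   0.069] t 21.25
yaw 2.2184 mz [0.06 0.08 0.1  0.08] mean [-0.36   0.403  0.08 ] t 21.5
yaw 2.2061 mz [ 0.06  0.03  0.08 -0.01] mean [-0.385  0.369  0.039] t 21.75
yaw 2.194 mz [0.04 0.02 0.05 0.03] mean [-0.385  0.406  0.032] t 22.0
yaw 2.1817 mz [0.05 0.05 0.03 0.03] mean [-0.4    0.409  0.04 ] t 22.25
```

```bash
python3 look.py w9; python3 -c "
import cv2
a=cv2.imread('pics/w9.png')
cv2.imwrite('pics/w9c.png',cv2.resize(a[130:350,190:390],(600,660),interpolation=cv2.INTER_CUBIC)[:600])"
```

```text
{'position': [0.4823, -0.1624, 0.1365], 'tool_rot': [-3.1415, 0.0, 2.1817], 'qpos': [-0.0288, 0.4957, 0.3165, 2.002, -0.2379, 0.6788, 1.049], 'force': [-0.7091, -0.5391, -0.4755], 'moment': [-0.411, 0.4269, 0.0256]}
```

View pics/w9c.png

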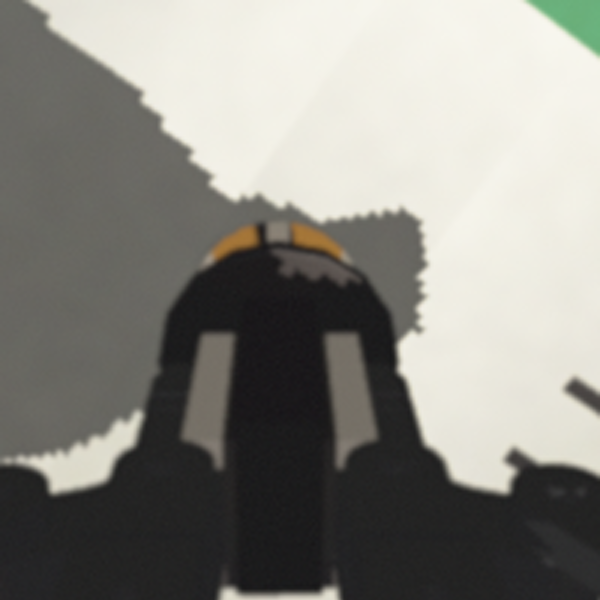

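The view shows the blade in the slot, bearing on the slot's right-hand wall at crop (280,235), with brass on both sides. The head is still square in the pads, so the trimmer is turning with the key. I'll carry on in small steps.

```bash

python3 -m creep '[{"rx":0,"ry":0,"rz":0.5,"tx":0,"ty":0,"tz":0,"hand":1}]' 25 >/dev/null; python3 g.py && python3 -m creep '[{"rx":0,"ry":0,"rz":0.5,"tx":0,"ty":0,"tz":0,"hand":1}]' 25 >/dev/null && python3 g.py && python3 -m creep '[{"rx":0,"ry":0,"rz":0.5,"tx":0,"ty":0,"tz":0,"hand":1}]' 25 >/dev/null && python3 g.py && python3 -m creep '[{"rx":0,"ry":0,"rz":0.5,"tx":0,"ty":0,"tz":0,"hand":1}]' 25 >/dev/null && python3 g.py && python3 -m creep '[{"rx":0,"ry":0,"rz":0.5,"tx":0,"ty":0,"tz":0,"hand":1}]' 25 >/dev/null && python3 g.py
```

```text
yaw 2.173 mz [0.07 0.06 0.05 0.03] mean [-0.4    0.42   0.055] t 22.55
yaw 2.1644 mz [0.07 0.11 0.06 0.02] mean [-0.415  0.396  0.064] t 22.8
yaw 2.1556 mz [0.1  0.05 0.12 0.08] mean [-0.426  0.44   0.088] t 23.05
yaw 2.1469 mz [0.17 0.1  0.17 0.13] mean [-0.426  0.458  0.143] t 23.3
```

The moment is rising at about 0.055 N m per half degree, so this is the stop. Half a degree more should give about 0.2 N m.

```bash

python3 -m creep '[{"rx":0,"ry":0,"rz":0.5,"tx":0,"ty":0,"tz":0,"hand":1}]' 25 >/dev/null; python3 g.py
```

```text
yaw 2.1382 mz [0.22 0.1  0.14 0.1 ] mean [-0.433  0.437  0.14 ] t 23.55
```

```bash

python3 -m creep '[{"rx":0,"ry":0,"rz":0.4,"tx":0,"ty":0,"tz":0,"hand":1}]' 25 >/dev/null; python3 g.py;python3 g.py
```

```text
yaw 2.1312 mz [0.22 0.13 0.17 0.22] mean [-0.446  0.445  0.184] t 23.8
yaw 2.1313 mz [0.22 0.2  0.19 0.17] mean [-0.442  0.454  0.196] t 23.95
```

```bash

python3 -m creep '[{"rx":0,"ry":0,"rz":0.3,"tx":0,"ty":0,"tz":0,"hand":1},{"rx":0,"ry":0,"rz":0.3,"tx":0,"ty":0,"tz":0,"hand":1}]' 25 >/dev/null; python3 g.py;python3 g.py
```

```text
yaw 2.1261 mz [0.26 0.25 0.17 0.19] mean [-0.444  0.487  0.218] t 24.3
yaw 2.1261 mz [0.19 0.22 0.22 0.19] mean [-0.443  0.474  0.204] t 24.45
```

Held firm at about 0.2 N m for several tenths of a second. Now I'll back off within the slot's slack.

```bash

python3 -m creep '[{"rx":0,"ry":0,"rz":-2,"tx":0,"ty":0,"tz":0,"hand":1},{"rx":0,"ry":0,"rz":-4,"tx":0,"ty":0,"tz":0,"hand":1},{"rx":0,"ry":0,"rz":-4,"tx":0,"ty":0,"tz":0,"hand":1}]' 25 >/dev/null; python3 g.py
```

```text
yaw 2.1954 mz [-0.02 -0.04  0.06  0.05] mean [-0.19   0.158  0.013] t 24.9
```

```bash

python3 -m creep '[{"rx":0,"ry":0,"rz":-2,"tx":0,"ty":0,"tz":0,"hand":1},{"rx":0,"ry":0,"rz":-2,"tx":0,"ty":0,"tz":0,"hand":1}]' 25 >/dev/null; python3 g.py; python3 look.py w10; python3 -c "
import cv2
a=cv2.imread('pics/w10.png')
cv2.imwrite('pics/w10c.png',cv2.resize(a[180:260,240:340],(800,640),interpolation=cv2.INTER_CUBIC)[:600])"
```

```text
yaw 2.2306 mz [-0.01 -0.02 -0.04 -0.04] mean [ 0.     0.002 -0.026] t 25.25
{'position': [0.4823, -0.1623, 0.1365], 'tool_rot': [-3.1416, -0.0001, 2.2306], 'qpos': [-0.0188, 0.494, 0.3027, 2.0015, -0.2273, 0.6781, 1.0876], 'force': [0.0273, 0.2332, -1.0745], 'moment': [0.0204, -0.0202, -0.0394]}
```

View pics/w10c.png

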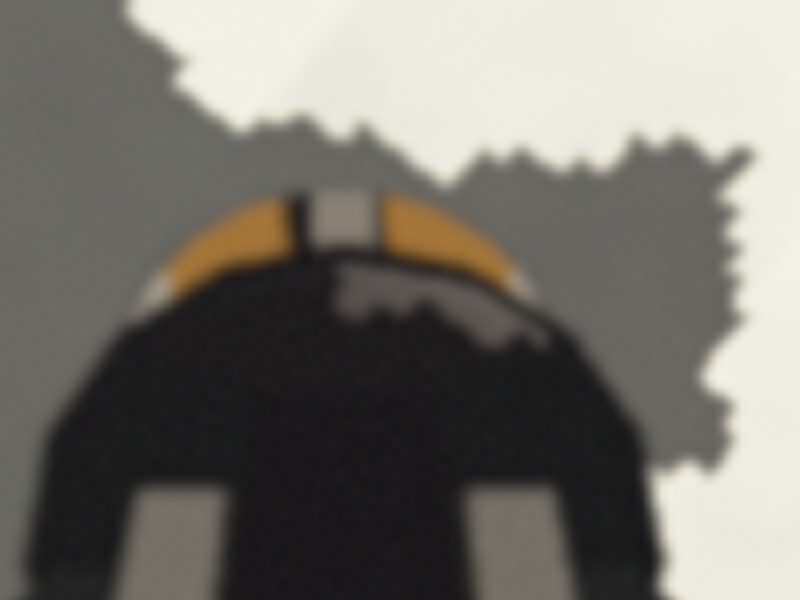

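The blade is free, with gaps on both sides at crop (300,225) and (380,225), and all moments are about 0. Lifting out.

```bash

python3 -m creep '[{"rx":0,"ry":0,"rz":0,"tx":0,"ty":0,"tz":-2,"hand":1},{"rx":0,"ry":0,"rz":0,"tx":0,"ty":0,"tz":-5,"hand":1},{"rx":0,"ry":0,"rz":0,"tx":0,"ty":0,"tz":-10,"hand":1},{"rx":0,"ry":0,"rz":0,"tx":0,"ty":0,"tz":-18,"hand":1},{"rx":0,"ry":0,"rz":0,"tx":0,"ty":0,"tz":-28,"hand":1},{"rx":0,"ry":0,"rz":0,"tx":0,"ty":0,"tz":-42,"hand":1},{"rx":0,"ry":0,"rz":0,"tx":0,"ty":0,"tz":-60,"hand":1},{"rx":0,"ry":0,"rz":0,"tx":0,"ty":0,"tz":-65,"hand":1}]' 60; python3 g.py; python3 look.py w11
```

```text
clock: 26.1
position: [0.483, -0.1626, 0.2036]
tool_rot: [3.14, 0.002, 2.231]
force: [-1.1, 1.2, -1.4]
grip_width: 0.0111
yaw 2.231 mz [ 0.03  0.01 -0.   -0.02] mean [ 0.011 -0.016  0.004] t 26.25
{'position': [0.4823, -0.1622, 0.2016], 'tool_rot': [3.1412, 0.0003, 2.231], 'qpos': [-0.0564, 0.3952, 0.3449, 1.9477, -0.178, 0.8273, 1.0451], 'force': [0.6613, 0.28, -1.527], 'moment': [-0.0056, 0.0044, -0.0236]}
```

View pics/w11.png

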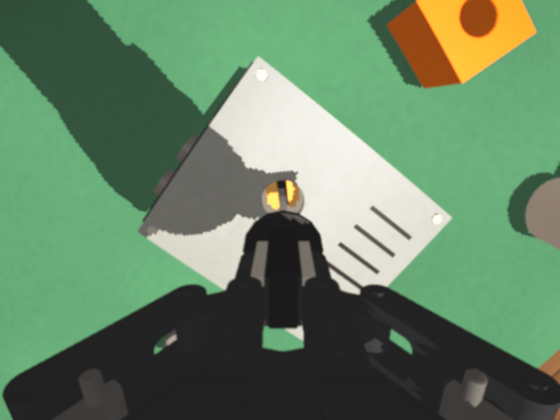

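The key came out and is still square in the jaws. Now to the stand, stopping with the camera over it.

```bash

python3 -m creep '[{"rx":0,"ry":0,"rz":0,"tx":176,"ty":255,"tz":0,"hand":1},{"rx":0,"ry":0,"rz":0,"tx":176,"ty":255,"tz":0,"hand":1},{"rx":0,"ry":0,"rz":0,"tx":176,"ty":255,"tz":0,"hand":1},{"rx":0,"ry":0,"rz":0,"tx":176,"ty":255,"tz":0,"hand":1},{"rx":0,"ry":0,"rz":0,"tx":176,"ty":255,"tz":0,"hand":1},{"rx":0,"ry":0,"rz":0,"tx":176,"ty":255,"tz":0,"hand":1},{"rx":0,"ry":0,"rz":0,"tx":176,"ty":255,"tz":0,"hand":1},{"rx":0,"ry":0,"rz":0,"tx":176,"ty":255,"tz":0,"hand":1}]' 60; python3 look.py w12
```

```text
clock: 27.1
position: [0.5755, 0.1352, 0.2001]
tool_rot: [-3.14, -0.001, 2.234]
force: [-1.2, -1.4, -1.2]
grip_width: 0.0113
{'position': [0.5755, 0.1352, 0.2001], 'tool_rot': [-3.1401, -0.0008, 2.2341], 'qpos': [-0.5332, 0.5202, 0.29, 1.7348, -0.1806, 0.9144, 0.4947], 'force': [-1.1693, -1.4398, -1.2313], 'moment': [-0.0139, -0.0026, 0.0013]}
```

View pics/w12.png

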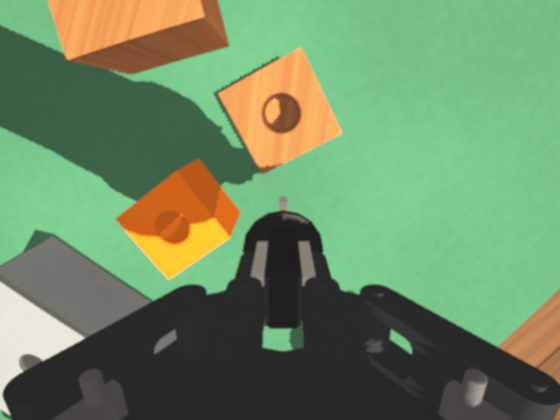

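```bash
python3 - <<'E'
import pickle
from h import *
f,s=pickle.load(open("w12.pkl","rb"))
im=f["pixels"][40:180,210:350];cv2.imwrite("pics/w12c.png",cv2.resize(im,(560,560),interpolation=cv2.INTER_CUBIC))
E
```

```text
(no output)
```

View pics/w12c.png

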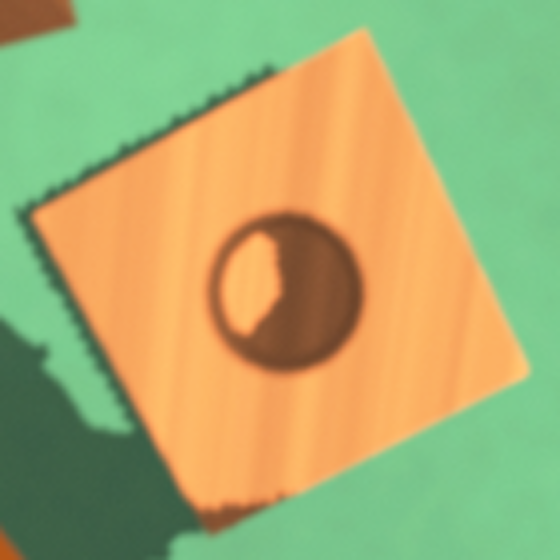

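```bash
python3 - <<'E'
import pickle
from h import *
f,s=pickle.load(open("w12.pkl","rb"))
H=onz(f,[(281.1,112.6)],.075,s)[0];print("hole",H)
c=lambda a:np.array(a)/4+[210,40]-.4
Q=onz(f,c([(368,30),(528,373),(200,512),(30,213)]),.075,s);print(Q.round(4),(Q[1]+Q[3])/2,Q.mean(0),np.linalg.norm(np.diff(Q,axis=0),axis=1))
T=R.from_euler('xyz',s["tool_rot"]).as_matrix()
for z in (.0727,): print(proj(f,[s["position"]+T@[.012,0,z]],s).round(1))
im=f["pixels"][185:245,250:310];cv2.imwrite("pics/w12d.png",cv2.resize(im,(600,600),interpolation=cv2.INTER_CUBIC))
print("tool shift",(T.T@(H-s["position"])*1000).round(2))
E
```

```text
hole [0.53236819 0.18878717 0.075     ]
[[0.5142 0.2383 0.075 ]
 [0.5819 0.2069 0.075 ]
 [0.5459 0.1416 0.075 ]
 [0.4819 0.1694 0.075 ]] [0.53190334 0.18819055 0.075     ] [0.53095563 0.18907372 0.075     ] [0.07464497 0.07459029 0.06974037]
[[282.1 196.4]]
tool shift [ 68.67  -0.81 125.18]
```

View pics/w12d.png

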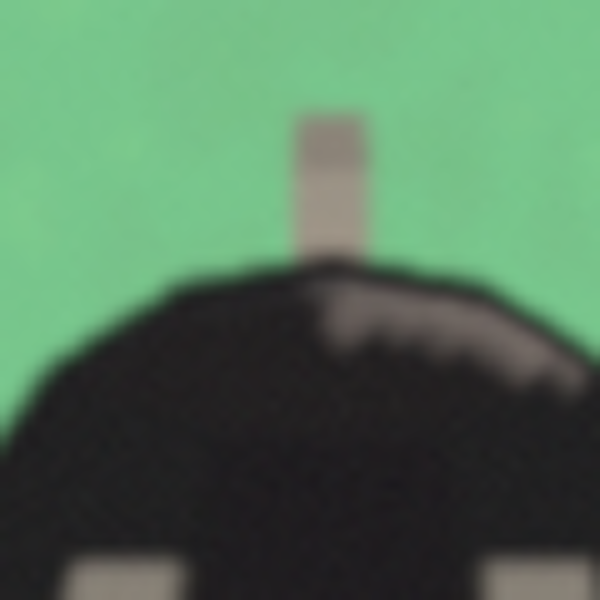

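```bash

python3 -m creep '[{"rx":0,"ry":0,"rz":0,"tx":34,"ty":-0.6,"tz":0,"hand":1},{"rx":0,"ry":0,"rz":0,"tx":68.3,"ty":-1.2,"tz":0,"hand":1},{"rx":0,"ry":0,"rz":0,"tx":68.3,"ty":-1.2,"tz":0,"hand":1},{"rx":0,"ry":0,"rz":0,"tx":68.3,"ty":-1.2,"tz":0,"hand":1},{"rx":0,"ry":0,"rz":0,"tx":68.3,"ty":-1.2,"tz":0,"hand":1}]' 60; python3 -c "
from h import *
f=viewer.grab_frame('side');cv2.imwrite('pics/s13.png',cv2.resize(f['pixels'][200:340,220:360],(560,560),interpolation=cv2.INTER_CUBIC))
print(bot.observe()['position'])"
```

```text
clock: 27.65
position: [0.5334, 0.1846, 0.2015]
tool_rot: [-3.141, 0.001, 2.229]
force: [-0.2, -0.3, -0.7]
grip_width: 0.0111
[0.53343377 0.18464168 0.20142318]
```

View pics/s13.png

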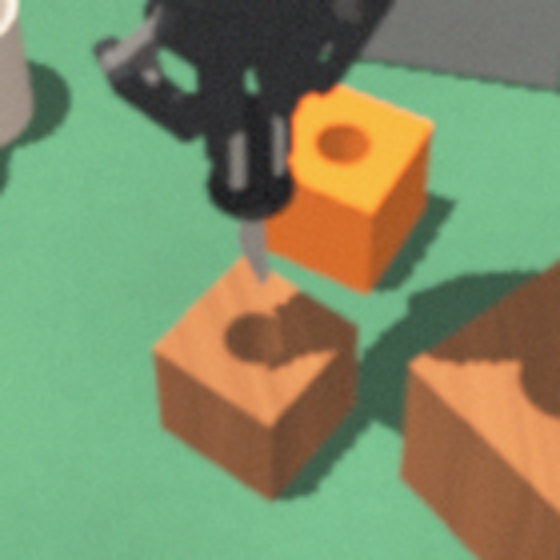

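```bash

python3 -m creep '[{"rx":0,"ry":0,"rz":0,"tx":3.4,"ty":2.1,"tz":0,"hand":1},{"rx":0,"ry":0,"rz":0,"tx":3.4,"ty":2.1,"tz":0,"hand":1},{"rx":0,"ry":0,"rz":0,"tx":3.4,"ty":2.1,"tz":0,"hand":1},{"rx":0,"ry":0,"rz":0,"tx":3.4,"ty":2.1,"tz":0,"hand":1}]' 60; python3 -c "
from h import *
for i in range(4):
    f=viewer.grab_frame('side');s=bot.observe();print(s['position'].round(4),s['tool_rot'].round(4),np.abs(s['qd']).max().round(4))
cv2.imwrite('pics/s14.png',cv2.resize(f['pixels'][200:340,220:360],(560,560),interpolation=cv2.INTER_CUBIC))
for P in [(.533,.189,.075)]: print((proj(f,[P])-[220,200])*4)
"; python3 look.py w14; python3 - <<'E'
from h import *;import pickle
f,s=pickle.load(open("w14.pkl","rb"))
im=f["pixels"][90:270,170:410];cv2.imwrite("pics/w14c.png",cv2.resize(im,(800,600),interpolation=cv2.INTER_CUBIC))
E
```

```text
clock: 28.1
position: [0.5326, 0.19, 0.2014]
tool_rot: [-3.141, 0.0, 2.231]
force: [-0.1, 0.1, -0.7]
grip_width: 0.0112
[0.5326 0.1901 0.2015] [-3.1415  0.      2.2307] 0.0022
[0.5326 0.1901 0.2015] [-3.1415e+00  1.0000e-04  2.2307e+00] 0.0025
[0.5326 0.1901 0.2015] [-3.1415e+00  1.0000e-04  2.2307e+00] 0.0013
[0.5326 0.1902 0.2015] [-3.1416  0.      2.2307] 0.0016
[[250.06645371 334.93052433]]
{'position': [0.5326, 0.1902, 0.2015], 'tool_rot': [-3.1416, 0.0, 2.2307], 'qpos': [-0.6554, 0.4776, 0.2878, 1.8026, -0.1693, 0.8854, 0.3694], 'force': [-0.336, 0.1885, -1.2482], 'moment': [0.0206, 0.0015, 0.0003]}
```

View pics/s14.png

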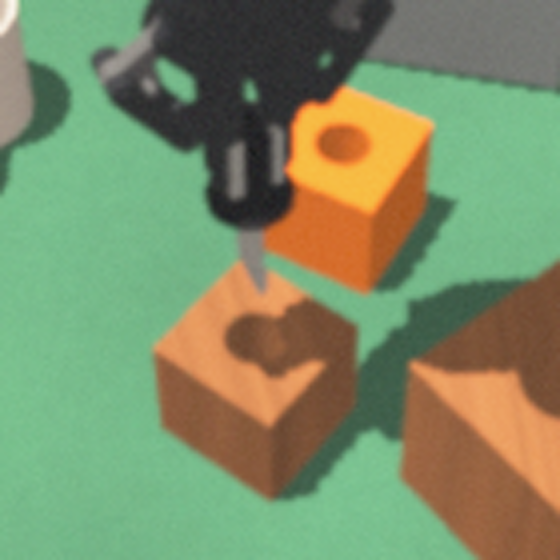

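View pics/w14c.png

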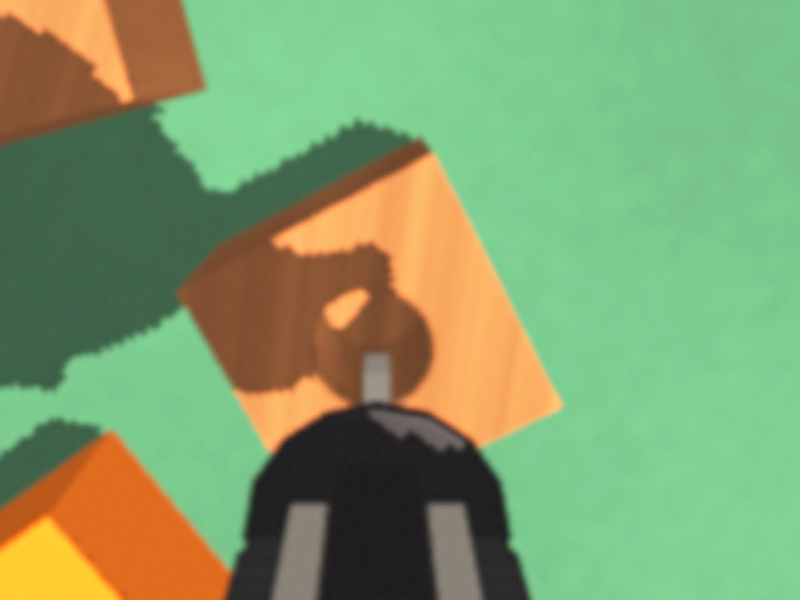

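```bash
python3 - <<'E'
from h import *;import pickle
f,s=pickle.load(open("w14.pkl","rb"))
H=onz(f,[(281.7,193.2)],.075,s)[0];print("hole",H, R.from_euler('xyz',s["tool_rot"]).as_matrix().T@(H-s["position"])*1000)
c=lambda a:np.array(a)/(10/3)+[170,90]-.35
Q=onz(f,c([(433,152),(562,406),(178,293)]),.075,s);print(Q.round(4),(Q[1]+Q[2])/2)
f=viewer.grab_frame("side")
c=lambda a:np.array(a)/4+[220,200]-.4
print("side hole",onz(f,c([(265,337)]),.075)); Q=onz(f,c([(250,262),(357,325),(270,422),(154,350)]),.075);print(Q,Q.mean(0))
f=viewer.grab_frame("top")
print("top stand/ hole from crop1",onz(f,[(140+165/3-.33,190+125/3-.33)],.08))
c=lambda a:np.array(a)/3+[140,190]-.33
Q=onz(f,c([(146,63),(235,101),(197,186),(107,146)]),.075);print(Q,Q.mean(0))
E
```

```text
hole [0.53207196 0.19020203 0.075     ] [  0.32420798  -0.39898624 126.47324247]
[[0.5133 0.2388 0.075 ]
 [0.5822 0.2078 0.075 ]
 [0.4834 0.1702 0.075 ]] [0.53279436 0.18900241 0.075     ]
side hole [[0.52632868 0.18773592 0.075     ]]
[[0.54533745 0.14299387 0.075     ]
 [0.48227388 0.16986321 0.075     ]
 [0.51213587 0.23591119 0.075     ]
 [0.57911101 0.20830068 0.075     ]] [0.52971455 0.18926724 0.075     ]
top stand/ hole from crop1 [[0.53122489 0.18917525 0.08      ]]
[[0.58252458 0.20655262 0.075     ]
 [0.55102843 0.13376239 0.075     ]
 [0.48245389 0.16334779 0.075     ]
 [0.51499361 0.23645166 0.075     ]] [0.53275013 0.18502861 0.075     ]
```

The settled wrist view puts the key tip within about 1 mm of the hole's centre. Descending, with force checks.

```bash

python3 -m creep '[{"rx":0,"ry":0,"rz":0,"tx":0,"ty":-0.7,"tz":20,"hand":1},{"rx":0,"ry":0,"rz":0,"tx":0,"ty":-0.7,"tz":40,"hand":1},{"rx":0,"ry":0,"rz":0,"tx":0,"ty":-0.7,"tz":47,"hand":1},{"rx":0,"ry":0,"rz":0,"tx":0,"ty":-0.7,"tz":52,"hand":1},{"rx":0,"ry":0,"rz":0,"tx":0,"ty":-0.7,"tz":57,"hand":1},{"rx":0,"ry":0,"rz":0,"tx":0,"ty":-0.7,"tz":62,"hand":1},{"rx":0,"ry":0,"rz":0,"tx":0,"ty":-0.7,"tz":65,"hand":1},{"rx":0,"ry":0,"rz":0,"tx":0,"ty":-0.7,"tz":65,"hand":1}]' 60; python3 g.py; python3 look.py w15; python3 -c "
import cv2
a=cv2.imread('pics/w15.png');cv2.imwrite('pics/w15c.png',cv2.resize(a[90:270,170:410],(800,600),interpolation=cv2.INTER_CUBIC))"
```

```text
clock: 29.25
position: [0.532, 0.1898, 0.1363]
tool_rot: [-3.141, -0.0, 2.231]
force: [1.6, -0.0, 0.4]
grip_width: 0.0109
yaw 2.2306 mz [-0.02 -0.02  0.05 -0.  ] mean [ 0.023 -0.006 -0.001] t 29.4
{'position': [0.5321, 0.1898, 0.1367], 'tool_rot': [3.1413, 0.0, 2.2306], 'qpos': [-0.6314, 0.5635, 0.2579, 1.8561, -0.202, 0.747, 0.397], 'force': [0.052, -0.6022, -1.1692], 'moment': [0.0188, 0.0017, -0.0039]}
```

View pics/w15c.png

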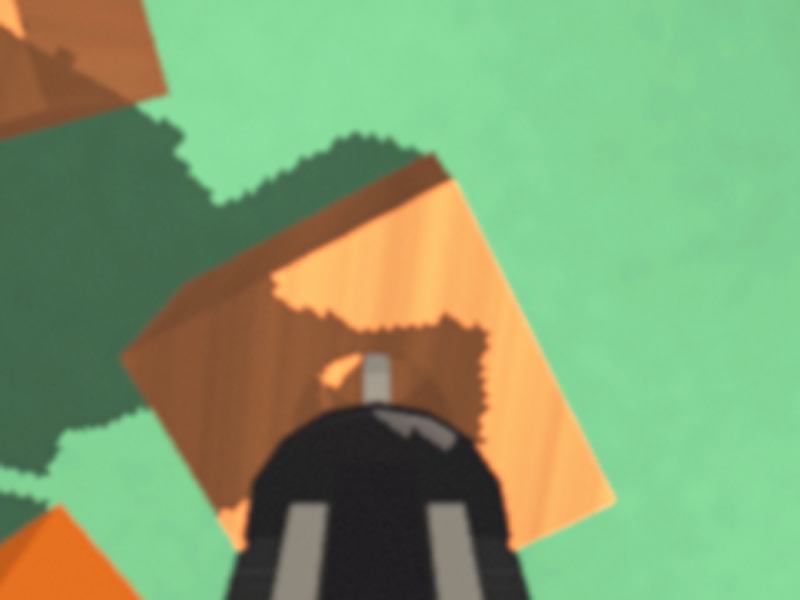

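The tip is about 11 mm inside the hole with no contact. Going down to just above the seat.

```bash

python3 -m creep '[{"rx":0,"ry":0,"rz":0,"tx":0,"ty":0,"tz":8,"hand":1},{"rx":0,"ry":0,"rz":0,"tx":0,"ty":0,"tz":18,"hand":1},{"rx":0,"ry":0,"rz":0,"tx":0,"ty":0,"tz":28,"hand":1},{"rx":0,"ry":0,"rz":0,"tx":0,"ty":0,"tz":36,"hand":1},{"rx":0,"ry":0,"rz":0,"tx":0,"ty":0,"tz":42,"hand":1},{"rx":0,"ry":0,"rz":0,"tx":0,"ty":0,"tz":46,"hand":1},{"rx":0,"ry":0,"rz":0,"tx":0,"ty":0,"tz":47,"hand":1},{"rx":0,"ry":0,"rz":0,"tx":0,"ty":0,"tz":47,"hand":1}]' 60; python3 mo.py
```

```text
clock: 30.25
position: [0.5321, 0.1898, 0.0895]
tool_rot: [3.142, 0.0, 2.231]
force: [0.2, -0.9, -0.5]
grip_width: 0.0111
[0.5322 0.1898 0.0898] [3.1412e+00 1.0000e-04 2.2307e+00] 30.35
[[ 0.17 -0.89 -0.46  0.03  0.   -0.04]
 [-0.5  -0.07 -0.62  0.02  0.01  0.01]
 [ 0.19 -0.5  -1.22  0.02 -0.01 -0.01]]
```

```bash

python3 -m creep '[{"rx":0,"ry":0,"rz":0,"tx":0,"ty":0,"tz":1,"hand":1},{"rx":0,"ry":0,"rz":0,"tx":0,"ty":0,"tz":1.5,"hand":1},{"rx":0,"ry":0,"rz":0,"tx":0,"ty":0,"tz":1.5,"hand":1}]' 60; python3 mo.py
```

```text
clock: 30.7
position: [0.532, 0.1898, 0.088]
tool_rot: [-3.142, -0.0, 2.231]
force: [-0.3, -0.0, -1.6]
grip_width: 0.011
[0.532  0.1898 0.088 ] [-3.1416  0.      2.2308] 30.8
[[-0.35 -0.02 -1.6  -0.01  0.02  0.04]
 [ 0.22  0.34 -0.97 -0.05 -0.01 -0.04]
 [ 0.67 -0.17 -0.55 -0.01 -0.01  0.06]]
```

```bash

python3 -m creep '[{"rx":0,"ry":0,"rz":0,"tx":0,"ty":0,"tz":0.8,"hand":1},{"rx":0,"ry":0,"rz":0,"tx":0,"ty":0,"tz":0.8,"hand":1}]' 60; python3 mo.py
```

```text
clock: 31.05
position: [0.5321, 0.1898, 0.0877]
tool_rot: [3.141, -0.0, 2.231]
force: [-3.9, -0.8, 9.4]
grip_width: 0.0111
[0.5321 0.1898 0.0877] [ 3.1413e+00 -1.0000e-04  2.2307e+00] 31.15
[[-3.95 -0.82  9.43 -0.2   0.68  0.01]
 [-3.02 -0.86  9.03 -0.22  0.65  0.02]
 [-3.11 -0.86  9.11 -0.2   0.62 -0.03]]
```

The key is seated, with 9 N upward at the same TCP height as at pick-up. I'll ease off and open.

```bash

python3 -m creep '[{"rx":0,"ry":0,"rz":0,"tx":0,"ty":0,"tz":-0.5,"hand":1},{"rx":0,"ry":0,"rz":0,"tx":0,"ty":0,"tz":-0.5,"hand":0.6},{"rx":0,"ry":0,"rz":0,"tx":0,"ty":0,"tz":-0.5,"hand":0.4},{"rx":0,"ry":0,"rz":0,"tx":0,"ty":0,"tz":-0.5,"hand":0.2},{"rx":0,"ry":0,"rz":0,"tx":0,"ty":0,"tz":-0.5,"hand":0},{"rx":0,"ry":0,"rz":0,"tx":0,"ty":0,"tz":-0.5,"hand":0},{"rx":0,"ry":0,"rz":0,"tx":0,"ty":0,"tz":-0.5,"hand":0}]' 20; python3 look.py w16
```

```text
clock: 31.9
position: [0.532, 0.1898, 0.0877]
tool_rot: [-3.141, 0.0, 2.231]
force: [0.7, -0.8, 0.5]
grip_width: 0.0427
{'position': [0.532, 0.1898, 0.0877], 'tool_rot': [-3.1415, 0.0, 2.2308], 'qpos': [-0.6102, 0.6371, 0.2298, 1.8826, -0.2266, 0.6472, 0.4176], 'force': [0.7315, -0.8418, 0.4783], 'moment': [0.0059, 0.0006, 0.0049]}
```

View pics/w16.png

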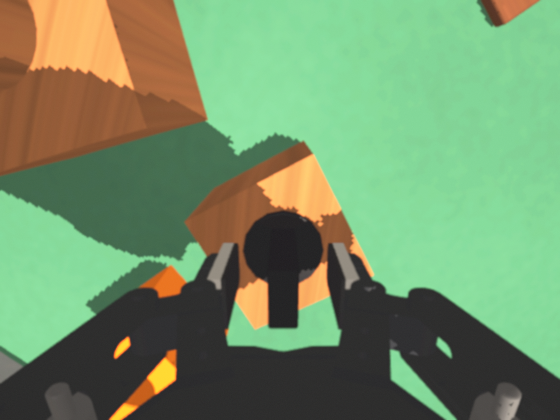

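The key stands free at (283,280) between the open pads. Lifting straight up and away.

```bash

python3 -m creep '[{"rx":0,"ry":0,"rz":0,"tx":0,"ty":0,"tz":-15,"hand":0},{"rx":0,"ry":0,"rz":0,"tx":0,"ty":0,"tz":-40,"hand":0},{"rx":0,"ry":0,"rz":0,"tx":0,"ty":0,"tz":-80,"hand":0},{"rx":0,"ry":0,"rz":0,"tx":0,"ty":0,"tz":-120,"hand":0},{"rx":0,"ry":0,"rz":0,"tx":0,"ty":0,"tz":-150,"hand":0},{"rx":0,"ry":0,"rz":0,"tx":0,"ty":0,"tz":-150,"hand":0},{"rx":0,"ry":0,"rz":0,"tx":0,"ty":0,"tz":-150,"hand":0},{"rx":0,"ry":0,"rz":0,"tx":0,"ty":0,"tz":-150,"hand":0}]' 20; python3 look.py w17; python3 - <<'E'
from h import *
import pickle
f,s=pickle.load(open("w17.pkl","rb"))
cv2.imwrite("pics/w17c.png",cv2.resize(f["pixels"][110:290,180:380],(667,600),interpolation=cv2.INTER_CUBIC))
f=viewer.grab_frame("top")
cv2.imwrite("pics/t17.png",cv2.resize(f["pixels"][220:280,310:370],(600,600),interpolation=cv2.INTER_CUBIC))
f=viewer.grab_frame("side");cv2.imwrite("pics/s17.png",f["pixels"])
E
```

```text
clock: 32.75
position: [0.5315, 0.1897, 0.2367]
tool_rot: [-3.14, -0.0, 2.231]
force: [0.4, -0.3, -0.4]
grip_width: 0.0428
{'position': [0.5315, 0.1897, 0.2367], 'tool_rot': [-3.1401, -0.0003, 2.2308], 'qpos': [-0.6688, 0.4351, 0.304, 1.7684, -0.1542, 0.9628, 0.3571], 'force': [0.3777, -0.3396, -0.421], 'moment': [-0.0273, 0.0036, -0.043]}
```

View pics/w17c.png

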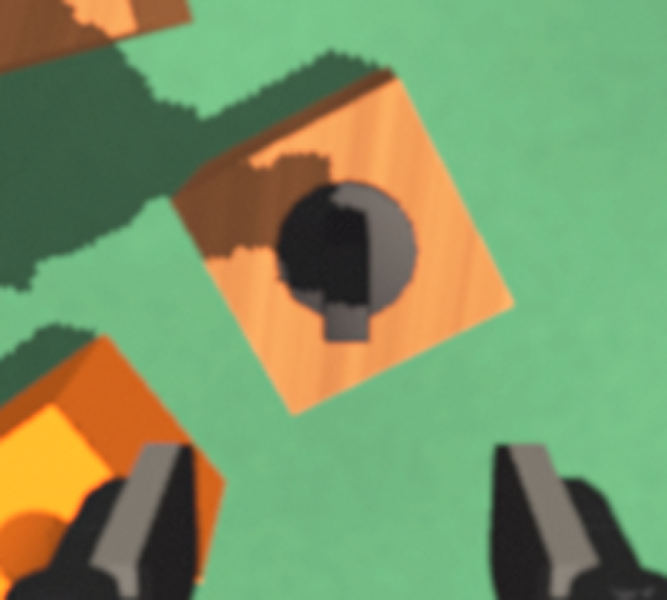

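View pics/t17.png

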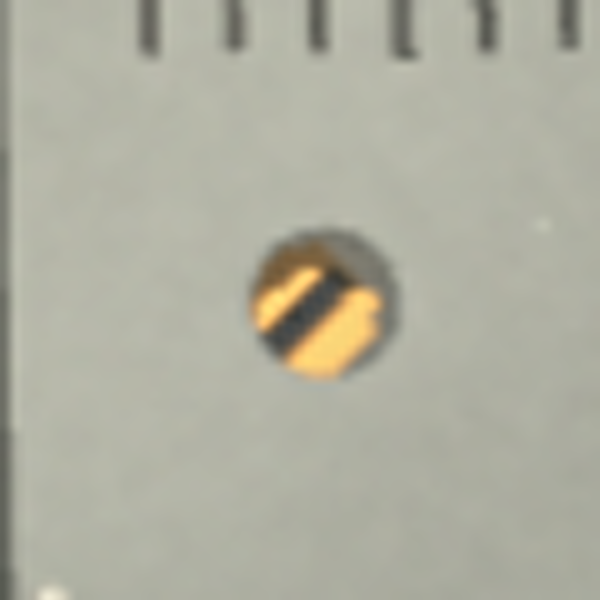

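View pics/s17.png

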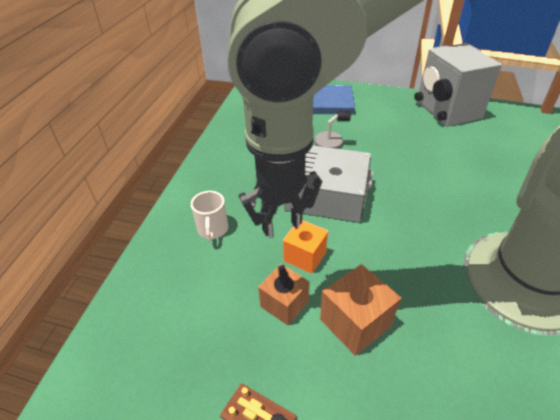

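The key hangs in the small wooden block. In the w17 crop its flange at (347,250) is centred on the block, whose diagonals cross at about (344,248), and its head is upright. The top view shows the slot now turned well clockwise. One wrist look will measure the slot's final angle.

```bash

python3 -m creep '[{"rx":0,"ry":0,"rz":0,"tx":-317,"ty":-255,"tz":0,"hand":0},{"rx":0,"ry":0,"rz":0,"tx":-317,"ty":-255,"tz":0,"hand":0},{"rx":0,"ry":0,"rz":0,"tx":-317,"ty":-255,"tz":0,"hand":0},{"rx":0,"ry":0,"rz":0,"tx":-317,"ty":-255,"tz":0,"hand":0},{"rx":0,"ry":0,"rz":0,"tx":-317,"ty":-255,"tz":0,"hand":0},{"rx":0,"ry":0,"rz":0,"tx":-317,"ty":-255,"tz":0,"hand":0},{"rx":0,"ry":0,"rz":0,"tx":-317,"ty":-255,"tz":0,"hand":0},{"rx":0,"ry":0,"rz":0,"tx":-317,"ty":-255,"tz":0,"hand":0}]' 20
python3 -m creep '[{"rx":0,"ry":0,"rz":0,"tx":0,"ty":0,"tz":0,"hand":0},{"rx":0,"ry":0,"rz":0,"tx":0,"ty":0,"tz":0,"hand":0},{"rx":0,"ry":0,"rz":0,"tx":0,"ty":0,"tz":0,"hand":0},{"rx":0,"ry":0,"rz":0,"tx":0,"ty":0,"tz":0,"hand":0}]' 20
python3 look.py w18
```

```text
clock: 33.7
position: [0.5245, -0.2121, 0.2372]
tool_rot: [-3.141, -0.001, 2.231]
force: [0.4, 0.2, -0.9]
grip_width: 0.0427
clock: 34.1
position: [0.5253, -0.2089, 0.2375]
tool_rot: [3.142, -0.0, 2.233]
force: [-0.1, 0.5, 0.3]
grip_width: 0.0429
{'position': [0.5253, -0.2089, 0.2375], 'tool_rot': [3.1416, -0.0005, 2.2326], 'qpos': [-0.0065, 0.4451, 0.388, 1.769, -0.1996, 0.9666, 1.1233], 'force': [-0.1355, 0.4869, 0.28], 'moment': [-0.0039, 0.0153, -0.0079]}
```

View pics/w18.png

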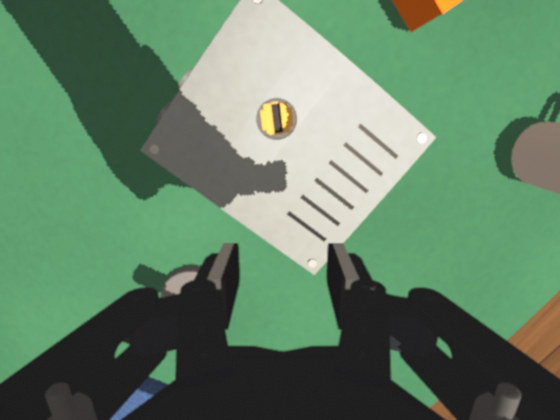

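```bash
python3 - <<'E'
import pickle
from h import *
f,s=pickle.load(open("w18.pkl","rb"))
px=f["pixels"];cv2.imwrite("pics/w18c.png",cv2.resize(px[90:150,245:305],(600,600),interpolation=cv2.INTER_CUBIC))
m=np.zeros(px.shape[:2],bool);m[98:140,258:296]=1
g=((px.max(2)<60)&m).astype(np.uint8)
n,l,st,ce=cv2.connectedComponentsWithStats(g);i=1+np.argmax(st[1:,4]);print(st[i])
ys,xs=np.nonzero(l==i);P=onz(f,np.c_[xs,ys],.072,s)[:,:2];c=P.mean(0);u=np.linalg.svd(P-c)[2][0];print("slot",c,np.arctan2(u[1],u[0]),np.ptp((P-c)@u))
Q=onz(f,[(257.5,0),(153.5,149),(313,263.5),(422.5,138.5)],.1,s);print(Q)
d=(Q[3]-Q[0]);e=Q[2]-Q[1];print(np.arctan2(d[1],d[0]),np.arctan2(e[1],e[0]),np.linalg.norm(d),np.linalg.norm(Q[1]-Q[0]))
E
```

```text
[276 128   6   4  12]
slot [ 0.49071322 -0.1693463 ] -2.0048508061121386 0.005090396505919726
[[ 0.41333124 -0.09699097  0.1       ]
 [ 0.41163519 -0.24893628  0.1       ]
 [ 0.59406533 -0.24825836  0.1       ]
 [ 0.59394244 -0.09515582  0.1       ]]
0.010160444473992006 0.003716057512351366 0.18062052618131216 0.1519547735025472
```

View pics/w18c.png

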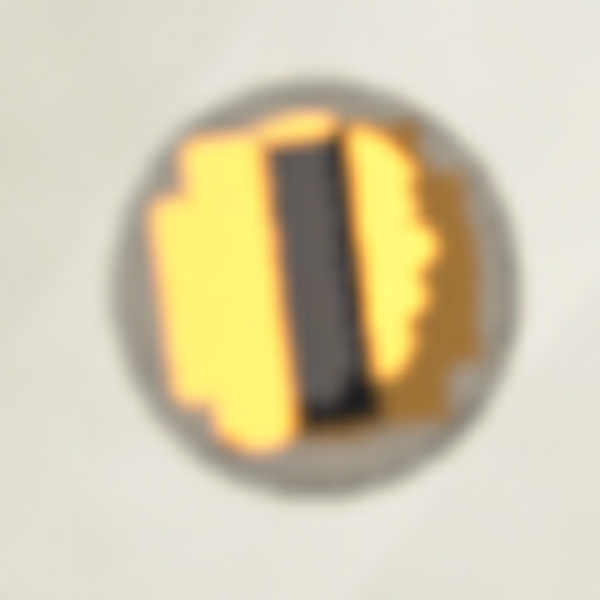

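```bash
python3 - <<'E'
import pickle
from h import *
def ang(fn,pts,sc,off,z=.072):
    f,s=pickle.load(open(fn,"rb"));P=onz(f,(np.array(pts)+.5)/sc+off-.5,z,s)
    return [np.arctan2(*(b-a)[1::-1])%np.pi for a,b in (P[:2],P[2:])]
a=ang("w6.pkl",[(288,180),(270,440),(372,185),(350,445)],8,[240,70]);b=ang("w18.pkl",[(270,150),(302,425),(345,135),(380,410)],10,[245,90])
print(a,b,np.mean(a)-np.mean(b)+np.pi)
f=viewer.grab_frame("top");cv2.imwrite("pics/t19.png",f["pixels"]);print(bot.observe()["clock"])
for t in ["mug","morse_key","desk_mic","key"]:
    for r in viewer.outline_of(t,f)[:1]:print(t,r["score"],r["bbox"])
E
```

```text
[np.float64(0.6095689992362978), np.float64(0.6012559291139132)] [np.float64(2.3437429667702796), np.float64(2.3604617459438266)] 1.3949027614078455
34.2
mug 0.66 [241.1, 123.5, 289.3, 162.7]
morse_key 0.64 [87.4, 213.3, 124.6, 266.9]
key 0.59 [188.6, 221.9, 202.5, 239.0]
```

View pics/t19.png

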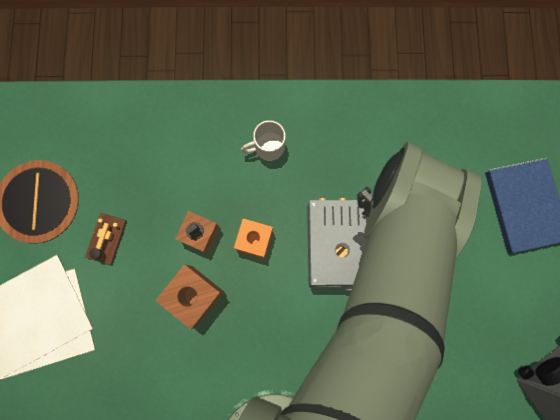

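The slot turned 1.395 rad in total, so the trimmer is at its stop. The key is in its stand at (195,231), and the mug and Morse key are where they were. The arm hides the mic here, but at z 0.237 m it passed well clear of it. Handing in.

```bash
python3 -c "
from workcell import bot
print(bot.job_done()); print(bot.observe()['clock'])"
```

```text
the job is handed in; nothing more can be done
None
the job is handed in; nothing more can be done
```

I turned the trimmer clockwise to its end stop, put the key back in the small wooden stand, and handed the job in. The clock stood at 34.2 s at my last reading, of the 72 s allowed. No verdict was reported.

- **Insertion:** The key went through the guard hole with the slot found by eye at about 0.61 rad. The blade reached about 36 mm below the cover with no vertical contact force.
- **Stop:** I turned the key in 0.3–1° steps until the moment climbed from the 0.05 N m drag to about 0.2 N m. That was held for several tenths of a second. I then backed off 6° within the slot's slack until the moments fell to noise, and drew the key out.
- **Trimmer check:** The slot turned 1.395 rad between the first and last wrist views. Since it starts at 0 or more and stops at 1.4, it must have been left at its stop.
- **Key check:** The key hangs upright, with its flange centred on the block within about 1–2 mm by eye. It seated at the same TCP height as at pick-up. The robot is clear of everything.

Not everything agreed or could be checked:
- **Stand position:** The side camera put the stand's hole 3–6 mm away from the wrist camera's estimate. I trusted the wrist camera, and the key went in without contact.
- **Placing over the stand:** My first move over the stand ended 4 mm off, and I corrected it before lowering the key.
- **Bystanders:** The mug and Morse key showed in place in the last top view. The microphone was hidden behind the arm there, so it was only seen partly and earlier.

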